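Scoop lost punches from under the shelf and stand them in the rack

TASK

Three or four steel drift punches lie out of reach beneath the low bench shelf: slide the flat scoop in under the shelf's lip and draw them out on it. Then stand every punch point-down in the wooden rack's slots, and finally slide the empty scoop fully back in under the shelf, where it is kept, and let go. Leave the tape measure, the tin and the wooden wedge where they are.

Things in the scene. Friction and masses are not known exactly. Their poses are not given: they have to be found in the camera images.
- shelf: Low plywood bench shelf, fixed, 288 mm (x) by 156 mm (y), 60 mm high; origin at the table surface under its middle. Open only towards its +y side, which has a steel edge: the lip, at y = +75 mm, with 38 mm clear height below it. Side walls' inner faces at x = +-132 mm, back wall's inner face at y = -75 mm; the deck's underside is 48 mm above the table, its top 60 mm.
- scoop: Flat sheet-steel scoop, loose, 0.38 kg; origin under the middle of its pan. Pan 236 mm (x) by 140 mm (y), floor 2 mm thick, open in front at y = -70 mm; side walls 14 mm high on the rear half (y > -3 mm), back wall 16 mm high, outer face at y = +70 mm. Handle towards +y. Pushed in until its front edge is 8 mm short of the shelf's back wall, the pan is all under the deck and the handle outside.
- scoop_grip (a point): Middle of the scoop's straight red handle: a level bar along the scoop's y, 20 mm wide (x), 22 mm high, 110 mm long (scoop y = 95 to 205 mm), its centre 50 mm above the table and 150 mm in +y from the scoop's origin. Grip across it, from above. Axes as the scoop.
- scoop_lip (a point): Middle of the scoop's thin open front edge, at scoop y = -70 mm, 1 mm above the table. Axes as the scoop. Three ribs, 3 mm thick and 8 mm above the pan's floor, at scoop x = -54, 0, +54 mm from y = -3.5 mm to the back wall part the pan's rear half into four lanes, which meet the punches' usual places when the scoop goes in centred and square.
- rack: Wooden rack, fixed, 72 mm (x) by 208 mm (y), 90 mm high; origin at the table surface under its middle. Four slots in a row along its y at 52 mm spacing, open at the top, each 60 mm long (x) by 36 mm wide (y), floor 10 mm above the table. Its -x side roughly faces the robot.
- slot0 (a point): Middle of the mouth of the rack's slot 0, 90 mm above the table. Axes as the rack.
- slot1 (a point): Middle of the mouth of the rack's slot 1, 90 mm above the table. Axes as the rack.
- slot2 (a point): Middle of the mouth of the rack's slot 2, 90 mm above the table. Axes as the rack.
- punch0_centre (a point): Centre (half-way up) of a steel drift punch with a yellow tail band, loose, 0.12 kg, 120 mm long along its y: octagonal, 16 mm across flats, tapering over the last 35 mm to a blunt point at y = +60 mm, 6 mm across. Starts lying flat on the table beneath the shelf with its point towards the open side. May be absent.
- punch0_point (a point): Tip of the point of punch0, 60 mm in +y from its centre. Axes as the punch.
- punch1_centre (a point): Centre (half-way up) of a steel drift punch with a yellow tail band, loose, 0.12 kg, 120 mm long along its y: octagonal, 16 mm across flats, tapering over the last 35 mm to a blunt point at y = +60 mm, 6 mm across. Starts lying flat on the table beneath the shelf with its point towards the open side. May be absent.
- punch1_point (a point): Tip of the point of punch1, 60 mm in +y from its centre. Axes as the punch.
- punch2_centre (a point): Centre (half-way up) of a steel drift punch with a yellow tail band, loose, 0.12 kg, 120 mm long along its y: octagonal, 16 mm across flats, tapering over the last 35 mm to a blunt point at y = +60 mm, 6 mm across. Starts lying flat on the table beneath the shelf with its point towards the open side. May be absent.
- punch2_point (a point): Tip of the point of punch2, 60 mm in +y from its centre. Axes as the punch.
- tape_measure: Tape measure standing on the shelf's deck, 61 x 84 x 58 mm; origin under its middle. Leave alone.
- grease_tin: Red tin with grey lid, 64 mm across, 47 mm high; origin under its middle. Leave alone.
- wood_wedge: Softwood wedge, 68 x 106 x 26 mm; origin under its middle. Leave alone.
- slot3 (a point): Middle of the mouth of the rack's slot 3, 90 mm above the table. Axes as the rack.
- punch3_centre (a point): Centre (half-way up) of a steel drift punch with a yellow tail band, loose, 0.12 kg, 120 mm long along its y: octagonal, 16 mm across flats, tapering over the last 35 mm to a blunt point at y = +60 mm, 6 mm across. Starts lying flat on the table beneath the shelf with its point towards the open side. May be absent.
- punch3_point (a point): Tip of the point of punch3, 60 mm in +y from its centre. Axes as the punch.

How it is judged (in metres and radians):
On the way, in this order (a step that is already met when the one before it is completed fails the run):
1. the scoop's front edge has been slid well in under the shelf (at least 80 mm past its lip) (y of scoop_lip in the frame of shelf below -0.005 m and height (world z) of scoop_lip below 0.03 m and x of scoop_lip in the frame of shelf between -0.05 and 0.05 m), for 0.1 s.
2. the scoop's pan has been drawn clear of the shelf's lip and every punch lies on it (or already stands in the rack) (y of scoop_lip in the frame of shelf above 0.075 m and ((x of punch0_centre in the frame of scoop_lip between -0.117 and 0.117 m and y of punch0_centre in the frame of scoop_lip between 0 and 0.14 m and z of punch0_centre in the frame of scoop_lip between 0.003 and 0.03 m) or (x of punch0_centre in the frame of rack between -0.04 and 0.04 m and y of punch0_centre in the frame of rack between -0.104 and 0.104 m and z of punch0_point in the frame of rack below 0.035 m and z of punch0_centre in the frame of rack above 0.045 m)) and ((x of punch1_centre in the frame of scoop_lip between -0.117 and 0.117 m and y of punch1_centre in the frame of scoop_lip between 0 and 0.14 m and z of punch1_centre in the frame of scoop_lip between 0.003 and 0.03 m) or (x of punch1_centre in the frame of rack between -0.04 and 0.04 m and y of punch1_centre in the frame of rack between -0.104 and 0.104 m and z of punch1_point in the frame of rack below 0.035 m and z of punch1_centre in the frame of rack above 0.045 m)) and ((x of punch2_centre in the frame of scoop_lip between -0.117 and 0.117 m and y of punch2_centre in the frame of scoop_lip between 0 and 0.14 m and z of punch2_centre in the frame of scoop_lip between 0.003 and 0.03 m) or (x of punch2_centre in the frame of rack between -0.04 and 0.04 m and y of punch2_centre in the frame of rack between -0.104 and 0.104 m and z of punch2_point in the frame of rack below 0.035 m and z of punch2_centre in the frame of rack above 0.045 m)) and ((x of punch3_centre in the frame of scoop_lip between -0.117 and 0.117 m and y of punch3_centre in the frame of scoop_lip between 0 and 0.14 m and z of punch3_centre in the frame of scoop_lip between 0.003 and 0.03 m) or (x of punch3_centre in the frame of rack between -0.04 and 0.04 m and y of punch3_centre in the frame of rack between -0.104 and 0.104 m and z of punch3_point in the frame of rack below 0.035 m and z of punch3_centre in the frame of rack above 0.045 m))), for 0.2 s.
At the end, for the whole second after the job is handed in: Every punch stands point-down and at rest in the rack's slots (point less than 35 mm above the table), the empty scoop lies flat with its front edge within 30 mm of the shelf's back wall, and the robot has let go (x of punch0_centre in the frame of rack between -0.04 and 0.04 m and y of punch0_centre in the frame of rack between -0.104 and 0.104 m and z of each of punch0_point, punch1_point, punch2_point, punch3_point in the frame of rack below 0.035 m and z of each of punch0_centre, punch1_centre, punch2_centre, punch3_centre in the frame of rack above 0.045 m and x of punch1_centre in the frame of rack between -0.04 and 0.04 m and y of punch1_centre in the frame of rack between -0.104 and 0.104 m and x of punch2_centre in the frame of rack between -0.04 and 0.04 m and y of punch2_centre in the frame of rack between -0.104 and 0.104 m and x of punch3_centre in the frame of rack between -0.04 and 0.04 m and y of punch3_centre in the frame of rack between -0.104 and 0.104 m and linear speed of each of punch0, punch1, punch2, punch3, scoop below 0.02 m/s and y of scoop_lip in the frame of shelf between -0.078 and -0.045 m and x of scoop_lip in the frame of shelf between -0.03 and 0.03 m and angle between scoop's own z axis and vertical below 0.08 rad); the robot touches nothing.
It fails at once if a bystander (tape measure, tin, wedge) has been moved more than 30 mm (distance of any of tape_measure, grease_tin, wood_wedge from where it was at the start of the episode above 0.03 m).
Of punch0, punch1, punch2, punch3 only 3 to 4 are there at a start; the rules pass over those that are not, and their reading is None.
At some moment in a run one of scoop may be knocked a few centimetres aside while the robot is not near it.
It also fails if it takes over 208 s, if anything falls off the work surface, if the arm or the gripper's body presses on something with over 40 N, if the wrist force passes 120 N, or if a joint passes its speed limit or range.

ROBOT

A 6-joint arm with a two-finger parallel gripper is mounted at the origin on a cart in front of the work surface, level with it; the furniture and walls round the work are solid. World frame = base frame: x ahead of the robot, y to its left, z up, the work surface at z = 0. Lengths are in mm, angles in degrees, forces in N, time in s.
With the tool pointing down it reaches from about 300 to 850 mm from the base axis. Payload 4.2 kg.
Tool frame: the origin (TCP) lies at the very end of the fingers, on their centre line; the grasp point (between the pads) lies 19 mm behind it; z points along the fingers, y is the line along which they close (so a half turn about z gives the same grasp; the last joint's range is limited). The gripper opens to 91 mm and grips with 3 to 60 N. Pads are 32 mm wide; open, the fingers measure 118 mm over their backs; the gripper's body (76 mm by 178 mm) begins 60 mm behind the grasp point.
Start: joints at [65.89, 18.312, 89.639, -0, 72.044, -1.146], TCP at [224.344, 529.449, 177.476] pointing down, gripper open.
Joint ranges: [-177.97, 177.97], [-48.28, 115.42], [12.27, 149.76], [-77.06, 257.06], [2.81, 150.46], [-146.56, 146.56]. Speed limits (degrees/s): [147.25, 147.25, 180, 180, 180, 180].

INTERFACE

Orientations are given as [roll, pitch, yaw] about the fixed x, y, z axes, in that order (R = Rz(yaw) Ry(pitch) Rx(roll)).
In Python, from bench import get_state, camera, camera_model, sign_off, recognise gives the robot as it stands. The module is installed in compiled form; this text tells all that it offers.
- The arm moves only by the tool apply_moves, never from a script. Its argument "moves" is a list of rows, each a list of 3 entries, a list of its own where there are three numbers: the shift along the world's x, y, z in m, then the turn, a rotation vector about the world's x, y, z in degrees, then the opening, from 0 (shut) to 1 (fully open). A call has 1 to 5 rows; each row shifts and turns the commanded pose from where the row before left it; what a row does not reach is not made up. A row lasts 1/8 s, in which the tool goes at most 62.5 mm and 10.7 degrees, less where a joint would pass 70% of its speed; a pose out of reach is approached as far as the arm can. A call with a gripper value outside its range is refused whole. The fingers move at their own pace and stop on an object; the grip force is fixed at half the most. Time passes only in rows, so rows that do not move let the fingers close. It gives the time, the measured TCP pose, the force, the opening and the grip force at its end, in the units of the state.
- get_state(): the state, without advancing time (a new reading comes with each control period).
- camera(name): name is "scene" or "top" or "wrist"; returns the picture (480x640x3 uint8, red, green, blue); there is no depth.
- camera_model(name): a dict with "K" (3x3 intrinsics, pixels), "T" (4x4, takes a point from camera to world coordinates); the wrist camera has in their place "hand_eye" (4x4, takes a point from camera to tool coordinates, whose origin is the TCP and whose axes are the flange's). Camera axes: x right, y down, z forward; pixel columns grow to the right and rows downward; lengths in mm; the calibration is good to about 2 mm. A picture is of the moment at which its call begins: read the wrist's pose just before it. camera_model takes no time and is no camera call.
- sign_off(): hands the job in; it is judged then, once.
Trained networks look in the newest picture that a camera, given by its name, has taken for a name from the list of things; names that differ only in an ending like _2 or _b are one class to them, and where a whole thing is asked for, a point or a joint stands for the part that bears it (a point fixed in the world has none). Each returns a list of dicts, best first, with "score" (0 to 1); they miss things now and then, are a little off and sometimes report something else, mostly with a low value. They report only what shows in the picture. A call takes as long as a camera call.
- recognise(query, camera): "point" ([row, column] in pixels, amid what is visible of it).
The state is a dict: "time_s": time; "joint_positions": joint angles; "qd": joint speeds; "joint_torque": joint torques, N m; "ee_pos": TCP position; "ee_rot": TCP orientation; "wrist_force": force on the tool from outside, world axes, zero at the start; "torque": the same for the moment, N m; "grip_width": opening from 0.0 (shut) to 1.0 (fully open); "finger_force": force on a finger pad.
Only numpy, scipy, OpenCV 4.12 (cv2) and the standard library are available. Lean on these libraries where they do the work, as an engineer would, in place of code of your own. Each camera call takes 0.05 s, during which the arm holds its last target. There are 200 camera calls.

## Working session

There is one attempt and no reset: what is moved stays moved. The work goes in short steps, Python scripts to look and compute and a tool call to move; the robot and the scene stay as the last step left them, time stands still between calls to the robot, and variables do not carry over. Pictures are saved under pics/ and viewed, at most 14 in all, crops included, and the job is handed in when it is done.

Besides the shell and the picture viewer there is one more tool, called after "Request:" as name(argument=value, ...) on one line, values as JSON. apply_moves: Moves the arm, as the interface text tells. Its arguments: {"type":"object","properties":{"moves":{"type":"array","items":{"type":"array"}}},"required":["moves"]}

```bash
mkdir -p pics
python3 - <<'E'
from bench import *
import cv2,numpy as np
s=get_state();print(s)
for n in("scene","top"):
    im=camera(n);cv2.imwrite(f"pics/{n}0.png",im[:,:,::-1]);m=camera_model(n);print(n,np.round(m["K"],1).tolist(),np.round(m["T"],3).tolist())
    for q in["shelf","scoop","scoop_grip","scoop_lip","rack","slot0","tape_measure","grease_tin","wood_wedge","punch0_centre"]:
        print(q,[(round(d["score"],2),np.round(d["point"]).tolist()) for d in recognise(q,n)][:4])
print(np.round(camera_model("wrist")["hand_eye"],3).tolist(),camera_model("wrist").keys(),camera_model("wrist")["K"])
E
```

```text
{'time_s': 0.0, 'joint_positions': array([ 6.58891672e+01,  1.83492127e+01,  8.97076221e+01, -6.09143961e-04,
        7.20450535e+01, -1.14629869e+00]), 'qd': array([-0.09100262, -0.01701682, -0.02573411, -0.02012814,  0.07650036,
        0.04433554]), 'joint_torque': array([-6.81897618e-04, -4.12478936e+01, -2.31966662e+01,  7.25296210e-02,
        4.58408170e-02, -1.55895227e-04]), 'ee_pos': array([224.10717157, 528.88618941, 176.63646231]), 'ee_rot': array([-1.79898121e+02, -1.45928235e-03,  1.57035653e+02]), 'wrist_force': array([ 0.08639876, -0.3364767 ,  0.25870321]), 'torque': array([-0.01026734, -0.05285657,  0.00871197]), 'finger_force': 0.0, 'grip_width': 0.9967045567575818}
scene [[581.5, 0.0, 317.9], [0.0, 581.5, 234.9], [0.0, 0.0, 1.0]] [[0.757, -0.278, 0.592, -325.176], [-0.653, -0.291, 0.699, -1007.724], [-0.022, -0.916, -0.402, 720.513], [0.0, 0.0, 0.0, 1.0]]
shelf [(0.6, [330.0, 397.0]), (0.31, [289.0, 327.0])]
scoop [(0.82, [287.0, 329.0]), (0.41, [233.0, 250.0])]
scoop_grip [(0.78, [292.0, 327.0])]
scoop_lip []
rack [(0.68, [234.0, 248.0])]
slot0 [(0.69, [236.0, 24
[... 335 characters left out ...]
0, 1.0]]
shelf [(0.61, [262.0, 464.0])]
scoop []
scoop_grip [(0.97, [253.0, 372.0])]
scoop_lip [(0.88, [254.0, 371.0]), (0.61, [233.0, 174.0])]
rack [(0.58, [259.0, 246.0])]
slot0 [(0.57, [254.0, 246.0])]
tape_measure [(0.94, [265.0, 485.0]), (0.24, [252.0, 372.0])]
grease_tin [(0.86, [173.0, 394.0]), (0.23, [257.0, 244.0])]
wood_wedge [(0.69, [230.0, 177.0]), (0.15, [172.0, 396.0])]
punch0_centre [(0.43, [261.0, 244.0])]
[[0.001, -0.969, -0.249, 70.071], [1.0, 0.001, -0.001, 0.034], [0.001, -0.249, 0.969, -206.046], [0.0, 0.0, 0.0, 1.0]] dict_keys(['K', 'hand_eye']) [[378.83485637   0.         317.172417  ]
 [  0.         378.83485637 238.09214066]
 [  0.           0.           1.        ]]
```

View pics/top0.png

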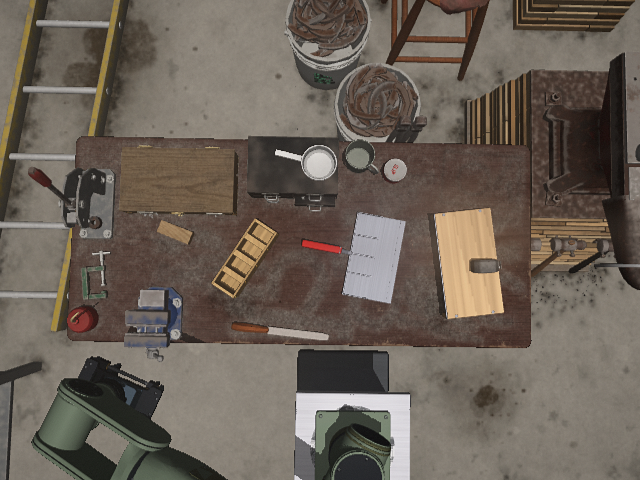

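View pics/scene0.png

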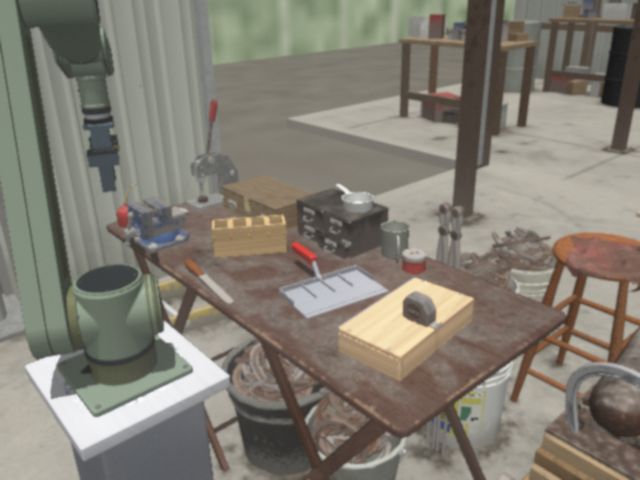

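```bash
cat > h.py <<'E'
from bench import *
import cv2,numpy as np
from scipy.spatial.transform import Rotation as Ro
def cam(n,s=None):
    m=camera_model(n);K=np.array(m["K"])
    if n=="wrist":
        s=s or get_state();B=np.eye(4);B[:3,:3]=Ro.from_euler("xyz",s["ee_rot"],degrees=True).as_matrix();B[:3,3]=s["ee_pos"]
        return K,B@np.array(m["hand_eye"])
    return K,np.array(m["T"])
def unproj(uv,z,KT):
    K,T=KT;uv=np.atleast_2d(np.array(uv,float))
    d=np.c_[uv,np.ones(len(uv))]@np.linalg.inv(K).T@T[:3,:3].T
    o=T[:3,3];return (o+d*((z-o[2])/d[:,2])[:,None])[:,:2]
def proj(P,KT):
    K,T=KT;q=(np.atleast_2d(P)-T[:3,3])@T[:3,:3]@K.T;return q[:,:2]/q[:,2:]
def rect(mask,z,KT):
    c=max(cv2.findContours(mask.astype(np.uint8),0,1)[0],key=cv2.contourArea)
    p=unproj(c[:,0,:],z,KT).astype(np.float32)
    r=cv2.minAreaRect(p);return np.round(r[0],1),np.round(r[1],1),round(r[2],2),np.round(cv2.boxPoints(r),1).tolist()
def snap(n,f,crop=None,k=1):
    s=get_state();im=camera(n)
    c=im if crop is None else im[crop[0]:crop[1],crop[2]:crop[3]]
    cv2.imwrite("pics/"+f,cv2.resize(c[:,:,::-1],None,fx=k,fy=k,interpolation=cv2.INTER_CUBIC));return im,cam(n,s)
def pick(im,box,f):
    m=np.zeros(im.shape[:2],bool);a,b,c,d=box;m[a:b,c:d]=f(im[a:b,c:d].astype(int));return m
E
python3 - <<'E'
from h import *
im=cv2.imread("pics/top0.png")[:,:,::-1];C=cam("top")
R=lambda x:x[...,0];G=lambda x:x[...,1];B=lambda x:x[...,2]
red=pick(im,(225,275,295,350),lambda x:(R(x)>110)&(G(x)<60))
pan=pick(im,(205,310,335,412),lambda x:(B(x)>R(x)+5)&(B(x)>95))
sh=pick(im,(200,325,420,515),lambda x:(R(x)>160)&(R(x)>B(x)+30))
rk=pick(im,(210,305,205,285),lambda x:(R(x)>120)&(R(x)>B(x)+35))
kk=lambda m,n:cv2.morphologyEx(m.astype(np.uint8),cv2.MORPH_CLOSE,np.ones((n,n)))
for n,m,z in(("red",red,61),("pan",kk(pan,5),2),("shelf",kk(sh,15),60),("rack",kk(rk,3),90)):print(n,m.sum(),rect(m,z,C))
c=im[195:330,200:520].copy();mm=(red|pan|sh|rk)[195:330,200:520];c2=c.copy();c2[mm]=(255,0,255)
cv2.imwrite("pics/m.png",cv2.resize(np.vstack([c,c2])[:,:,::-1],None,fx=2.2,fy=2.2,interpolation=2))
E
```

```text
red 214 (array([552.5,  97.8]), array([101.5,  18.5]), 80.12, [[534.5999755859375, 49.400001525878906], [552.9000244140625, 46.20000076293945], [570.2999877929688, 146.1999969482422], [552.0999755859375, 149.39999389648438]])
pan 3994 (array([526.6, -52.2]), array([138.7, 234. ]), 80.17, [[399.5, -100.5], [630.0999755859375, -140.5], [653.7000122070312, -3.799999952316284], [423.1000061035156, 36.099998474121094]])
shelf 5623 (array([ 515.1, -306.1]), array([286.2, 153. ]), 7.3, [[363.5, -248.39999389648438], [382.8999938964844, -400.20001220703125], [666.7999877929688, -363.79998779296875], [647.4000244140625, -212.0]])
rack 1640 (array([516.7, 298.5]), array([ 74.4, 206.4]), 57.54, [[409.6000061035156, 322.5], [583.7999877929688, 211.6999969482422], [623.7000122070312, 274.5], [449.5, 385.29998779296875]])
```

View pics/m.png

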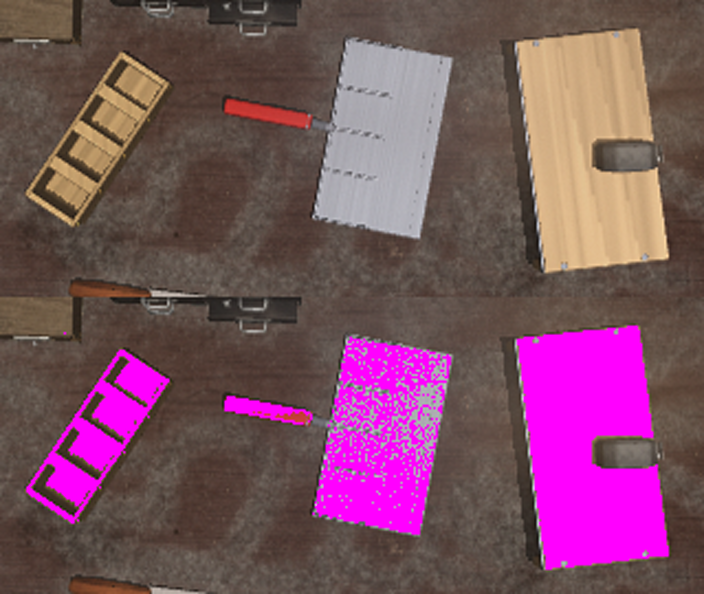

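The top view shows the rack on the left, the scoop in the middle with its handle to the left, and the shelf on the right with its opening facing left. I'm moving above the scoop handle.

Request:
apply_moves(moves=[[[0.033,-0.043,0],[0,0,-7.7],0.6],[[0.033,-0.043,0],[0,0,-7.7],0.6],[[0.033,-0.043,0],[0,0,-7.7],0.6],[[0.033,-0.043,0],[0,0,-7.7],0.6],[[0.033,-0.043,0],[0,0,-7.7],0.6]])

```text
time_s: 1.72
ee_pos: [390.3, 313.1, 177.7]
ee_rot: [180.0, -0.0, 118.3]
wrist_force: [1.2, -0.3, 0.8]
grip_width: 0.599
finger_force: 0.0
```

Request:
apply_moves(moves=[[[0.033,-0.043,0],[0,0,-7.7],0.6],[[0.033,-0.043,0],[0,0,-7.7],0.6],[[0.033,-0.043,0],[0,0,-7.7],0.6],[[0.033,-0.043,0],[0,0,-7.7],0.6],[[0.033,-0.043,0],[0,0,-7.7],0.6]])

```text
time_s: 2.35
ee_pos: [555.4, 97.9, 177.6]
ee_rot: [180.0, -0.0, 79.8]
wrist_force: [0.7, 1.2, -0.4]
grip_width: 0.601
finger_force: 0.0
```

Request:
apply_moves(moves=[[[0,0,0],[0,0,0],0.6],[[0,0,0],[0,0,0],0.6]])

```text
time_s: 2.6
ee_pos: [553.9, 99.6, 177.3]
ee_rot: [-179.9, -0.0, 80.0]
wrist_force: [-0.2, 1.0, 0.2]
grip_width: 0.599
finger_force: 0.0
```

Run:
```python
from h import *
im,C=snap("wrist","w1.png");s=get_state();print(s["ee_pos"],s["ee_rot"],s["joint_positions"])
x=im.astype(int);m=(x[...,0]>110)&(x[...,1]<60)&(x[...,2]<60);print(m.sum(),rect(m,61,C))
```

```text
[553.65316236 100.13576007 177.39208767] [-1.79959908e+02 -1.48571035e-02  8.00990130e+01] [9.06280487e+00 1.72198776e+01 9.12513197e+01 2.85445934e-02
 7.15618922e+01 1.89547507e+01]
2100 (array([554.9, 107.9]), array([85.1, 19.1]), 80.51, [[538.5, 67.5], [557.2999877929688, 64.4000015258789], [571.2999877929688, 148.3000030517578], [552.5, 151.39999389648438]])
```

View pics/w1.png

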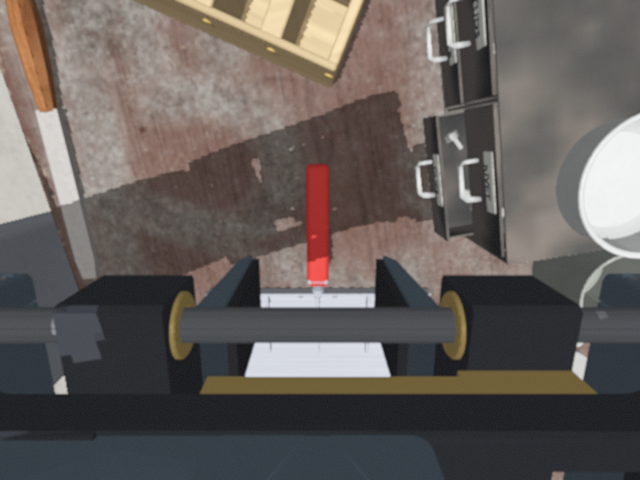

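The wrist view shows the handle (column 318, rows 165–285) centred between the fingers. Next I lower the gripper and close it.

Request:
apply_moves(moves=[[[0,0,-0.05],[0,0,0.2],0.6],[[0,0,-0.05],[0,0,0],0.6],[[0,0,-0.03],[0,0,0],0.6],[[0,0,-0.016],[0,0,0],0.6],[[0,0,0],[0,0,0],0.6]])

```text
time_s: 3.28
ee_pos: [553.7, 100.2, 31.1]
ee_rot: [-179.9, 0.0, 80.3]
wrist_force: [-0.0, -0.1, -0.3]
grip_width: 0.601
finger_force: 0.0
```

Request:
apply_moves(moves=[[[0,0,0],[0,0,0],0.0],[[0,0,0],[0,0,0],0.0],[[0,0,0],[0,0,0],0.0],[[0,0,0],[0,0,0],0.0],[[0,0,0],[0,0,0],0.0]])

```text
time_s: 3.9
ee_pos: [554.4, 99.4, 31.6]
ee_rot: [180.0, -0.0, 80.2]
wrist_force: [-0.8, 0.9, 0.3]
grip_width: 0.081
finger_force: 0.0
```

Run:
```python
from h import *
s=get_state();print(s["ee_pos"],s["ee_rot"],s["wrist_force"],s["grip_width"])
im,C=snap("top","t1.png")
pan=pick(im,(205,310,335,412),lambda x:(x[...,2]>x[...,0]+5)&(x[...,2]>95))
print(rect(cv2.morphologyEx(pan.astype(np.uint8),cv2.MORPH_CLOSE,np.ones((5,5))),2,C))
```

```text
[554.40437532  99.4231912   31.58747838] [ 1.79983874e+02 -4.64030212e-03  8.02315721e+01] [-0.80821235  0.90513711  0.30518197] 0.08127411038921573
(array([526.2, -52.9]), array([137.1, 234.1]), 80.17, [[399.20001220703125, -100.5], [629.7999877929688, -140.39999389648438], [653.2000122070312, -5.300000190734863], [422.6000061035156, 34.599998474121094]])
```

Run:
```python
from h import *
s=get_state();print(s["grip_width"],s["finger_force"])
a,_=snap("wrist","w2.png");b=camera("scene")[190:350,220:440]
v=np.vstack([cv2.resize(a[:,:],(427,320)),cv2.resize(b,(427,280),interpolation=2)]);cv2.imwrite("pics/v2.png",v[:,:,::-1])
```

```text
0.03804077257953636 0.0
```

View pics/v2.png

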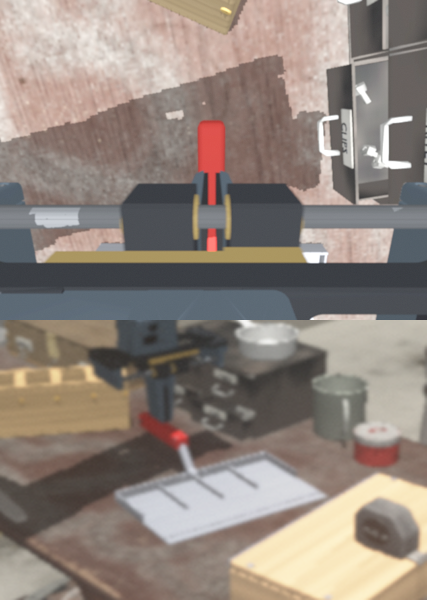

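Run:
```python
from h import *
s=get_state();print(s["ee_pos"],s["grip_width"]);tcp=s["ee_pos"]
W=camera("wrist");Cw=cam("wrist",s);S=camera("scene");Cs=cam("scene");T=camera("top")
u=np.array([.170,.985]);o=np.array([526.4,-52.5])
hp=[[*(o+u*y),z] for z in(61,39) for y in(95,205)]
for n,im,C in(("w",W,Cw),("s",S,Cs)):
    c=np.ascontiguousarray(im)
    for p in proj(hp,C):cv2.circle(c,tuple(int(round(v)) for v in p),2 if n=="w" else 1,(0,255,0),-1)
    for z in(0,19,50):cv2.circle(c,tuple(int(round(v)) for v in proj([tcp[0],tcp[1],tcp[2]+z],C)[0]),2 if n=="w" else 1,(0,255,255),-1)
    c=c[150:400,200:450] if n=="w" else c[215:290,270:345]
    cv2.imwrite(f"pics/{n}3.png",cv2.resize(c[:,:,::-1],(400,400),interpolation=2))
cv2.imwrite("pics/v3.png",np.hstack([cv2.imread("pics/w3.png"),cv2.imread("pics/s3.png")]))
```

```text
[554.32553275  99.42142353  31.45826456] 0.008090508956022544
```

View pics/v3.png

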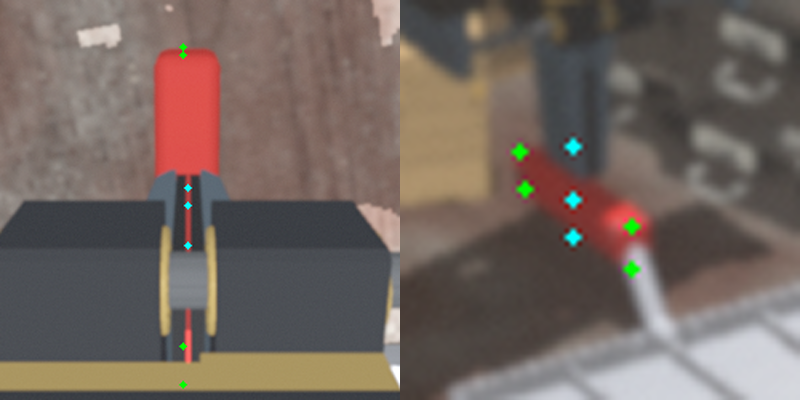

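Request:
apply_moves(moves=[[[0,0,0],[0,0,0],0.5],[[0,0,0],[0,0,0],0.5],[[0,0,0],[0,0,0],0.5],[[0,0,0],[0,0,0],0.5]])

```text
time_s: 4.7
ee_pos: [554.3, 99.4, 31.5]
ee_rot: [180.0, 0.0, 80.2]
wrist_force: [-0.1, -0.1, -0.0]
grip_width: 0.41
finger_force: 0.0
```

Run:
```python
from h import *
s=get_state();print(s["ee_pos"],s["grip_width"],s["finger_force"])
a=camera("wrist")[150:400,150:500];b=camera("scene")[205:290,250:369]
v=np.hstack([cv2.resize(a,(400,286)),cv2.resize(b,(400,286),interpolation=2)]);cv2.imwrite("pics/v4.png",v[:,:,::-1])
```

```text
[554.3395259   99.43286852  31.46359054] 0.4102130174971051 0.0
```

View pics/v4.png

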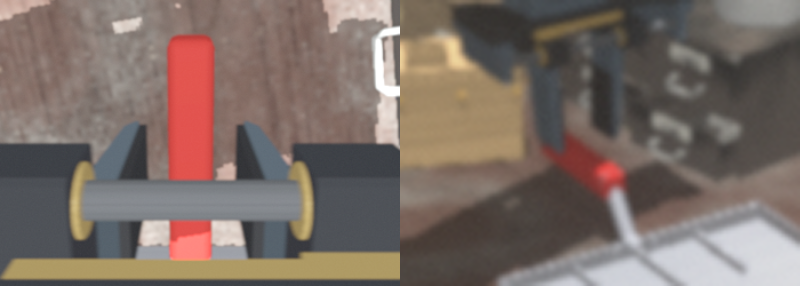

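The fingers appear to end about 30 mm short of the stated TCP: in the wrist view the tips are at crop row 123, level with the handle's top. I'll go 24 mm lower, which is safe either way, and close again.

Request:
apply_moves(moves=[[[0,0,-0.012],[0,0,0],0.5],[[0,0,-0.012],[0,0,0],0.5],[[0,0,0],[0,0,0],0.5]])

```text
time_s: 5.18
ee_pos: [553.0, 99.2, 5.8]
ee_rot: [-179.8, 0.1, 80.2]
wrist_force: [-0.1, 0.7, -0.0]
grip_width: 0.5
finger_force: 0.0
```

Request:
apply_moves(moves=[[[0,0,0],[0,0,0],0.0],[[0,0,0],[0,0,0],0.0],[[0,0,0],[0,0,0],0.0],[[0,0,0],[0,0,0],0.0],[[0,0,0],[0,0,0],0.0]])

```text
time_s: 5.8
ee_pos: [554.4, 99.5, 7.8]
ee_rot: [180.0, -0.0, 80.2]
wrist_force: [-1.5, 0.5, 2.4]
grip_width: 0.216
finger_force: 30.0
```

Request:
apply_moves(moves=[[[-0.013,-0.014,0],[0,0,2.8],0.0],[[-0.013,-0.014,0],[0,0,2.8],0.0],[[-0.014,-0.014,0],[0,0,2.9],0.0],[[-0.014,-0.014,0],[0,0,2.9],0.0],[[-0.013,-0.014,0],[0,0,2.8],0.0]])

```text
time_s: 6.42
ee_pos: [487.7, 29.5, 7.8]
ee_rot: [179.9, -0.0, 94.5]
wrist_force: [0.9, 2.2, 1.3]
grip_width: 0.216
finger_force: 30.0
```

Request:
apply_moves(moves=[[[-0.0135,-0.0134,0],[0,0,2.9],0.0],[[0,0,0],[0,0,0],0.0],[[0,0,0],[0,0,0],0.0]])

```text
time_s: 6.8
ee_pos: [473.7, 15.9, 7.6]
ee_rot: [-180.0, 0.0, 97.3]
wrist_force: [-2.2, -1.9, 2.8]
grip_width: 0.217
finger_force: 30.0
```

Run:
```python
from h import *
s=get_state();print(s["ee_pos"],s["ee_rot"],s["wrist_force"],s["torque"],s["grip_width"])
im,C=snap("top","t2.png")
pan=pick(im,(200,325,365,430),lambda x:(x[...,2]>x[...,0]+5)&(x[...,2]>95))
r=rect(cv2.morphologyEx(pan.astype(np.uint8),cv2.MORPH_CLOSE,np.ones((5,5))),2,C);print(r)
a=np.radians(7.3);d=r[0]-np.array([515.1,-306.1]);print("shelf frame",d@[np.cos(a),np.sin(a)],d@[-np.sin(a),np.cos(a)])
```

```text
[473.72692539  15.9357547    7.55072453] [-1.79960072e+02  1.70089571e-02  9.72689446e+01] [-2.18145553 -1.87952349  2.77742884] [-0.58216066  0.3512214  -0.30297111] 0.21734355726207688
(array([ 492., -140.]), array([244.2, 126.2]), 14.09, [[358.20001220703125, -108.5999984741211], [388.8999938964844, -231.0], [625.7999877929688, -171.5], [595.0999755859375, -49.099998474121094]])
shelf frame -1.8073301351453896 167.68885937289514
```

Run:
```python
from h import *
im=cv2.imread("pics/t2.png");cv2.imwrite("pics/t2c.png",cv2.resize(im[195:325,290:515],None,fx=3.4,fy=3.4,interpolation=2))
```

```text
(no output)
```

View pics/t2c.png

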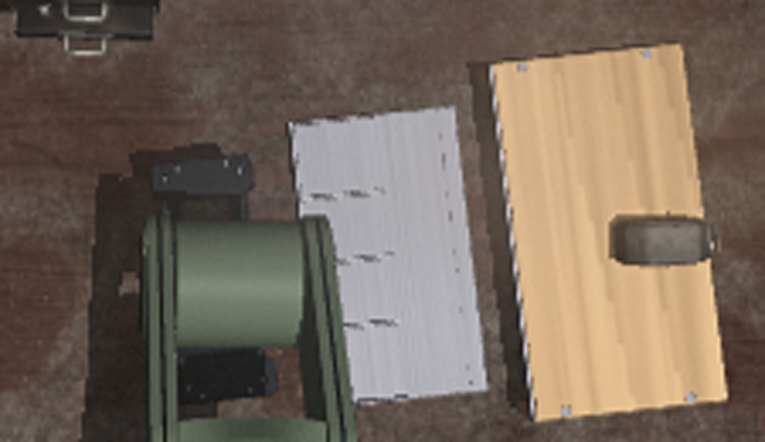

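The pan is parallel to the shelf and about 3 mm towards −x (front edge runs from crop (455,107) to (487,388)). I'll correct that and slide it in.

Request:
apply_moves(moves=[[[0.0026,-0.0096,0],[0,0,0],0.0],[[0.0024,-0.0096,0],[0,0,0],0.0],[[0.0013,-0.0099,0],[0,0,0],0.0],[[0.0013,-0.0099,0],[0,0,0],0.0],[[0.0013,-0.0099,0],[0,0,0],0.0]])

```text
time_s: 7.48
ee_pos: [483.3, -33.3, 7.7]
ee_rot: [179.9, -0.0, 97.3]
wrist_force: [-0.1, 4.0, 5.4]
grip_width: 0.214
finger_force: 30.0
```

Request:
apply_moves(moves=[[[0.0013,-0.0099,0],[0,0,0],0.0],[[0.0013,-0.0099,0],[0,0,0],0.0],[[0.0013,-0.0099,0],[0,0,0],0.0],[[0.0013,-0.0099,0],[0,0,0],0.0],[[0.0013,-0.0099,0],[0,0,0],0.0]])

```text
time_s: 8.1
ee_pos: [489.2, -81.5, 7.8]
ee_rot: [180.0, -0.2, 97.3]
wrist_force: [-0.7, 9.6, 6.8]
grip_width: 0.215
finger_force: 30.0
```

```bash
python3 -c "
from h import *
s=get_state();print(s['ee_pos'],s['ee_rot'],s['wrist_force'],s['torque'],s['grip_width'])"
```

```text
[489.16617239 -81.50523103   7.75716931] [ 1.79986963e+02 -1.50576830e-01  9.72517269e+01] [-0.72175796  9.64915495  6.76724799] [ 1.46253307e+00  1.92953687e-01 -6.04232937e-04] 0.21533141488924967
```

Request:
apply_moves(moves=[[[0.001,-0.008,0],[0,0,0],0.0],[[0.001,-0.008,0],[0,0,0],0.0],[[0.001,-0.008,0],[0,0,0],0.0],[[0.001,-0.008,0],[0,0,0],0.0],[[0.001,-0.008,0],[0,0,0],0.0]])

```text
time_s: 8.72
ee_pos: [493.7, -120.6, 7.7]
ee_rot: [-180.0, -0.2, 97.2]
wrist_force: [-1.5, 12.7, 9.6]
grip_width: 0.218
finger_force: 30.0
```

Request:
apply_moves(moves=[[[0.001,-0.007,0],[0,0,0],0.0],[[0.001,-0.007,0],[0,0,0],0.0],[[0.001,-0.007,0],[0,0,0],0.0],[[0,0,0],[0,0,0],0.0]])

```text
time_s: 9.22
ee_pos: [496.6, -142.0, 7.7]
ee_rot: [-180.0, -0.2, 97.2]
wrist_force: [-2.1, 10.4, 8.5]
grip_width: 0.214
finger_force: 30.0
```

```bash
python3 -c "
from h import *
s=get_state();print(s['ee_pos'],s['ee_rot'],s['wrist_force'],s['torque'],s['grip_width'])
a=np.radians(7.3);d=s['ee_pos'][:2]-np.array([515.1,-306.1]);print(d@[np.cos(a),np.sin(a)],d@[-np.sin(a),np.cos(a)]-154.7-70)"
```

```text
[ 496.55652816 -141.98056482    7.72980194] [-179.95486791   -0.20557569   97.21500225] [-2.11987952 10.38807379  8.5180561 ] [ 1.56413447  0.25571936 -0.01843162] 0.21421256711324413
2.4606051298154656 -59.55462533572879
```

Request:
apply_moves(moves=[[[0.0006,-0.005,0],[0,0,0],0.0],[[0,0,0],[0,0,0],0.0],[[-0.0003,0.002,0],[0,0,0],0.0],[[-0.0006,0.004,0],[0,0,0],0.0],[[-0.0008,0.006,0],[0,0,0],0.0]])

```text
time_s: 9.85
ee_pos: [496.9, -138.2, 7.5]
ee_rot: [179.9, 0.2, 97.4]
wrist_force: [0.6, -5.2, 2.0]
grip_width: 0.215
finger_force: 30.0
```

Request:
apply_moves(moves=[[[-0.001,0.008,0],[0,0,0],0.0],[[-0.001,0.008,0],[0,0,0],0.0],[[-0.001,0.008,0],[0,0,0],0.0],[[-0.001,0.008,0],[0,0,0],0.0],[[-0.001,0.008,0],[0,0,0],0.0]])

```text
time_s: 10.48
ee_pos: [491.6, -96.6, 7.5]
ee_rot: [180.0, 0.1, 97.4]
wrist_force: [0.0, -4.8, 1.7]
grip_width: 0.215
finger_force: 30.0
```

Request:
apply_moves(moves=[[[-0.001,0.008,0],[0,0,0],0.0],[[-0.001,0.008,0],[0,0,0],0.0],[[-0.001,0.008,0],[0,0,0],0.0],[[-0.001,0.008,0],[0,0,0],0.0],[[-0.001,0.008,0],[0,0,0],0.0]])

```text
time_s: 11.1
ee_pos: [486.4, -56.6, 7.5]
ee_rot: [180.0, 0.1, 97.4]
wrist_force: [0.8, -4.9, 2.5]
grip_width: 0.218
finger_force: 30.0
```

Request:
apply_moves(moves=[[[-0.001,0.008,0],[0,0,0],0.0],[[-0.001,0.008,0],[0,0,0],0.0],[[-0.001,0.008,0],[0,0,0],0.0],[[-0.001,0.008,0],[0,0,0],0.0],[[-0.001,0.008,0],[0,0,0],0.0]])

```text
time_s: 11.72
ee_pos: [481.3, -16.6, 7.5]
ee_rot: [180.0, 0.1, 97.4]
wrist_force: [0.2, -5.0, 1.4]
grip_width: 0.217
finger_force: 30.0
```

Request:
apply_moves(moves=[[[-0.001,0.008,0],[0,0,0],0.0],[[-0.001,0.008,0],[0,0,0],0.0],[[-0.001,0.008,0],[0,0,0],0.0],[[-0.001,0.008,0],[0,0,0],0.0],[[-0.001,0.008,0],[0,0,0],0.0]])

```text
time_s: 12.35
ee_pos: [476.1, 23.4, 7.5]
ee_rot: [180.0, 0.1, 97.4]
wrist_force: [1.6, -5.6, 1.8]
grip_width: 0.213
finger_force: 30.0
```

Run:
```python
from h import *
s=get_state();print(s['ee_pos'],s['ee_rot'],s['wrist_force'],s['torque'],s['grip_width'])
im,C=snap("top","t3.png",(195,325,290,515),3.4)
```

```text
[476.13215017  23.37264925   7.47991531] [1.79992107e+02 6.99688534e-02 9.73890460e+01] [ 1.58217205 -5.63950213  1.81573781] [-0.88593566 -0.07531913 -0.01747111] 0.2127145224602364
```

View pics/t3.png

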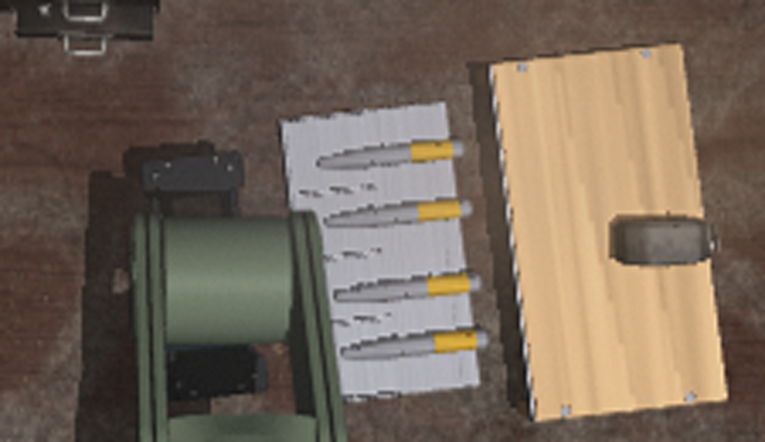

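All four punches are on the pan, with their yellow tails slightly over its front edge at crop columns 410–490, rows 150–340. I'll draw it further out and release it.

Request:
apply_moves(moves=[[[-0.0005,0.004,0],[0,0,0],0.0],[[-0.001,0.008,0],[0,0,0],0.0],[[-0.001,0.008,0],[0,0,0],0.0],[[-0.001,0.008,0],[0,0,0],0.0],[[-0.001,0.008,0],[0,0,0],0.0]])

```text
time_s: 13.02
ee_pos: [471.5, 59.2, 7.5]
ee_rot: [-180.0, 0.1, 97.4]
wrist_force: [0.6, -5.7, 3.1]
grip_width: 0.218
finger_force: 30.0
```

Request:
apply_moves(moves=[[[-0.001,0.008,0],[0,0,0],0.0],[[-0.001,0.008,0],[0,0,0],0.0],[[-0.001,0.008,0],[0,0,0],0.0],[[-0.0005,0.005,0],[0,0,0],0.0],[[0,0,0],[0,0,0],0.0]])

```text
time_s: 13.65
ee_pos: [467.8, 88.7, 7.5]
ee_rot: [-180.0, 0.0, 97.4]
wrist_force: [-0.2, -2.7, 5.0]
grip_width: 0.212
finger_force: 30.0
```

Request:
apply_moves(moves=[[[0,0,0],[0,0,0],0.5],[[0,0,0],[0,0,0],0.5],[[0,0,0],[0,0,0],0.5],[[0,0,0],[0,0,0],0.5],[[0,0,0.02],[0,0,0],0.5]])

```text
time_s: 14.28
ee_pos: [466.7, 88.5, 26.5]
ee_rot: [-179.8, -0.0, 97.3]
wrist_force: [1.1, -0.8, 0.8]
grip_width: 0.5
finger_force: 0.0
```

Request:
apply_moves(moves=[[[0,0,0.04],[0,0,0],0.5],[[0,0,0.06],[0,0,0],0.5],[[0,-0.05,0.06],[0,0,0],0.5],[[0,-0.05,0.02],[0,0,0],0.5],[[0,-0.05,0],[0,0,0],0.5]])

```text
time_s: 14.9
ee_pos: [469.3, -52.7, 197.7]
ee_rot: [179.7, 0.1, 97.4]
wrist_force: [0.9, 0.5, 0.1]
grip_width: 0.502
finger_force: 0.0
```

Request:
apply_moves(moves=[[[0,-0.05,0],[0,0,0],0.5],[[0,-0.05,0],[0,0,0],0.5],[[0,-0.02,0],[0,0,0],0.5],[[0,0,0],[0,0,0],0.5],[[0,0,0],[0,0,0],0.5]])

```text
time_s: 15.52
ee_pos: [468.0, -170.5, 195.4]
ee_rot: [-180.0, -0.0, 97.4]
wrist_force: [-0.5, 0.2, -0.4]
grip_width: 0.504
finger_force: 0.0
```

Run:
```python
from h import *
s=get_state();print(s['ee_pos'],s['ee_rot'],s['joint_positions'],s['wrist_force'])
im,C=snap("wrist","w4.png")
np.save("w4C.npy",np.array(C[1]))
```

```text
[ 467.98444319 -170.49223982  195.35234677] [-1.79990903e+02 -4.73881434e-02  9.73548585e+01] [-2.13680883e+01  1.07031683e+01  9.75126230e+01  3.91405581e-02
  7.18149635e+01 -2.87351758e+01] [-0.54901958  0.24948271 -0.42850721]
```

View pics/w4.png

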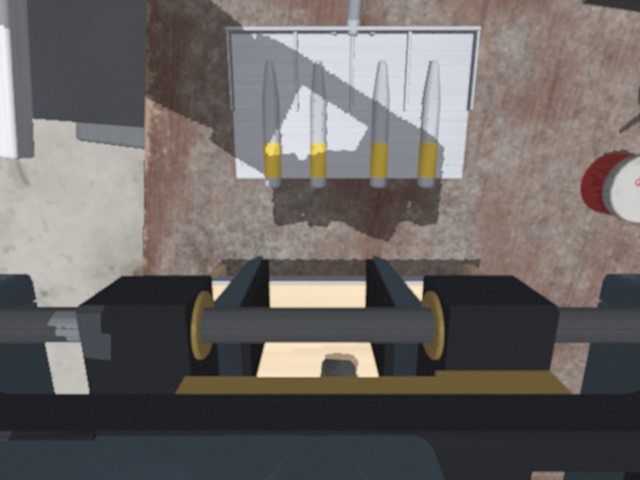

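The wrist view shows the pan with four punches: tails near row 187 at columns 272, 318, 379 and 427, tips near row 60. The tin is at the right. Next I work out positions and check the scale.

Run:
```python
from h import *
im=cv2.imread("pics/w4.png")[:,:,::-1].astype(int);C=(np.array(camera_model("wrist")["K"]),np.load("w4C.npy"))
T=np.array([[272,187],[318,187],[379,187],[427,187]]);P=np.array([[269.5,60],[317.5,60],[382,60],[433,60]])
a,b=unproj(T,10,C),unproj(P,10,C)
print("tail",np.round(a,1).tolist());print("len",np.linalg.norm(b-a,axis=1),"hdg",np.degrees(np.arctan2(*(b-a)[:,::-1].T)))
print("pan rear width",np.linalg.norm(np.diff(unproj([[229,29],[479,29]],17,C),axis=0)), unproj([[236,178],[463,178]],2,C))
y=(im[...,0]>120)&(im[...,2]<70)&(im[...,0]-im[...,1]<90)&(im[...,1]>90);y[:100]=0;y[200:]=0
n,l,st,ce=cv2.connectedComponentsWithStats(y.astype(np.uint8))
for i in range(1,n):
    if st[i,4]>60:print("band",st[i],np.round(unproj(ce[i],18,C),1))
```

```text
tail [[418.5, -153.1], [465.5, -147.0], [527.9, -138.9], [576.9, -132.5]]
len [120.65278627 120.63861202 120.64213806 120.65200469] hdg [96.8468744  97.67434906 98.38813022 98.83841203]
pan rear width 229.3871273458709 [[ 379.34487024 -149.67688899]
 [ 614.78445632 -119.01205123]]
band [419 143  18  34 520] [[ 569.1 -105.1]]
band [371 144  16  33 497] [[ 521.4 -111.6]]
band [265 150  15  27 330] [[ 417.1 -130.4]]
band [311 151  14  26 323] [[ 462.3 -124.3]]
```

Request:
apply_moves(moves=[[[0.036,0.019,0],[0,0,0.5],0.35],[[0.035,0.019,0],[0,0,0.5],0.35],[[0.035,0.02,-0.04],[0,0,0],0.35],[[0,0,-0.06],[0,0,0],0.35],[[0,0,-0.05],[0,0,0],0.35]])

```text
time_s: 16.2
ee_pos: [574.0, -111.3, 43.5]
ee_rot: [-180.0, -0.0, 98.5]
wrist_force: [0.2, -0.6, -0.2]
grip_width: 0.355
finger_force: 0.0
```

Request:
apply_moves(moves=[[[0,0,-0.03],[0,0,0],0.35],[[0,0,-0.02],[0,0,0],0.35],[[0,0,0],[0,0,0],0.35],[[0,0,0],[0,0,0],0.35]])

```text
time_s: 16.7
ee_pos: [575.0, -112.8, -3.5]
ee_rot: [179.9, 0.0, 98.4]
wrist_force: [0.3, -0.9, 0.3]
grip_width: 0.35
finger_force: 0.0
```

Run:
```python
from h import *
s=get_state();print(s['ee_pos'],s['ee_rot'],s['joint_positions'],s['wrist_force'])
im,C=snap("wrist","w5.png")
```

```text
[ 574.96962672 -112.78471474   -3.5344906 ] [1.79906043e+02 2.67822643e-02 9.83928878e+01] [-1.22278108e+01  2.87736533e+01  1.01806480e+02  1.05794757e-02
  4.93224978e+01 -2.06276094e+01] [ 0.25189838 -0.93568816  0.33162656]
```

View pics/w5.png

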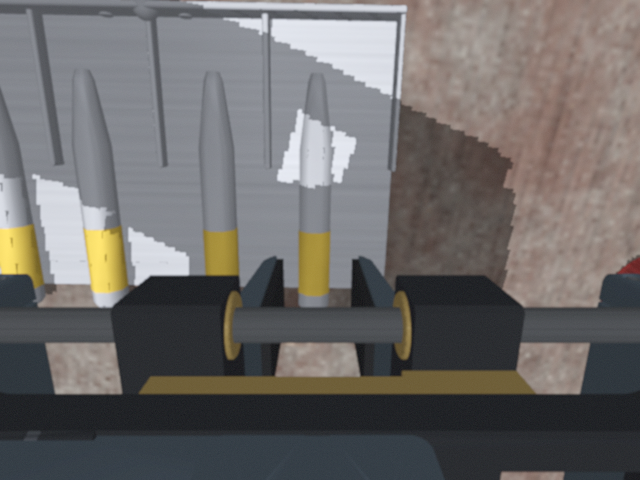

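The punch sits centred between the fingers (column 315, fingertips at columns 282 and 352). I'll lower in small steps and watch the force.

Request:
apply_moves(moves=[[[0,0,-0.01],[0,0,0],0.35],[[0,0,-0.01],[0,0,0],0.35],[[0,0,-0.002],[0,0,0],0.35],[[0,0,-0.002],[0,0,0],0.35],[[0,0,0],[0,0,0],0.35]])

```text
time_s: 17.38
ee_pos: [574.2, -113.4, -28.6]
ee_rot: [180.0, -0.0, 98.3]
wrist_force: [-0.6, 1.1, -0.7]
grip_width: 0.351
finger_force: 0.0
```

Request:
apply_moves(moves=[[[0,0,-0.0015],[0,0,0],0.35],[[0,0,-0.0015],[0,0,0],0.35],[[0,0,0],[0,0,0],0.35]])

```text
time_s: 17.75
ee_pos: [574.0, -113.3, -31.6]
ee_rot: [-180.0, -0.0, 98.3]
wrist_force: [-0.2, -0.2, 0.1]
grip_width: 0.347
finger_force: 0.0
```

Request:
apply_moves(moves=[[[0,0,-0.0015],[0,0,0],0.35],[[0,0,-0.001],[0,0,0],0.35],[[0,0,0],[0,0,0],0.35]])

```text
time_s: 18.12
ee_pos: [574.1, -113.4, -34.1]
ee_rot: [180.0, -0.0, 98.3]
wrist_force: [-0.6, 0.1, 0.4]
grip_width: 0.348
finger_force: 0.0
```

Request:
apply_moves(moves=[[[0,0,0],[0,0,0],0.0],[[0,0,0],[0,0,0],0.0],[[0,0,0],[0,0,0],0.0],[[0,0,0],[0,0,0],0.0]])

```text
time_s: 18.62
ee_pos: [574.1, -113.4, -34.0]
ee_rot: [-180.0, 0.0, 98.3]
wrist_force: [-0.4, -0.0, 0.3]
grip_width: 0.174
finger_force: 30.0
```

The punch is held: width 0.174, force 30 N, and the punch axis is 44 mm behind the nominal TCP. Next I lift, turn and tilt it.

Request:
apply_moves(moves=[[[0,0,0.03],[0,0,0],0.0],[[0,0,0.05],[0,0,0],0.0],[[0,0,0.05],[0,0,0],0.0],[[0,0,0.05],[0,0,0],0.0],[[0,0,0.054],[0,0,0],0.0]])

```text
time_s: 19.25
ee_pos: [573.5, -113.2, 201.1]
ee_rot: [-179.9, -0.0, 98.3]
wrist_force: [1.4, -0.8, -1.7]
grip_width: 0.172
finger_force: 30.0
```

Request:
apply_moves(moves=[[[0.0047,0.0345,0],[0,0,10.5],0.0],[[0.0047,0.0345,0],[0,0,10.5],0.0],[[0.0047,0.0345,0],[0,0,10.5],0.0],[[0.0047,0.0345,0],[0,0,10.5],0.0],[[0.0047,0.0345,0],[0,0,10.5],0.0]])

```text
time_s: 19.88
ee_pos: [597.4, 60.2, 199.6]
ee_rot: [-180.0, -0.0, 151.2]
wrist_force: [-0.0, 0.0, -2.9]
grip_width: 0.175
finger_force: 30.0
```

Request:
apply_moves(moves=[[[0.0047,0.0345,0],[0,0,10.5],0.0],[[0.0047,0.0345,0],[0,0,10.5],0.0],[[0.0047,0.0345,0],[0,0,10.5],0.0],[[0.0047,0.0345,0],[0,0,10.5],0.0],[[0.0047,0.0345,0],[0,0,10.5],0.0]])

```text
time_s: 20.5
ee_pos: [620.9, 232.7, 199.4]
ee_rot: [180.0, -0.1, -156.3]
wrist_force: [-0.3, 0.5, -1.3]
grip_width: 0.169
finger_force: 30.0
```

Request:
apply_moves(moves=[[[0.0047,0.0345,0],[0,0,10.5],0.0],[[0.0047,0.0345,0],[0,0,10.5],0.0],[[0,0,0],[0,0,0],0.0],[[0,0,0],[0,0,0],0.0]])

```text
time_s: 21.0
ee_pos: [630.2, 300.0, 199.5]
ee_rot: [180.0, -0.1, -135.7]
wrist_force: [-0.2, 0.3, -1.2]
grip_width: 0.17
finger_force: 30.0
```

Request:
apply_moves(moves=[[[0,0,0],[7,-7,0],0.0],[[0,0,0],[7,-7,0],0.0],[[0,0,0],[7,-7,0],0.0],[[0,0,0],[7,-7,0],0.0]])

```text
time_s: 21.5
ee_pos: [629.0, 302.3, 203.0]
ee_rot: [179.4, 38.6, -136.1]
wrist_force: [-0.1, 2.0, -1.2]
grip_width: 0.17
finger_force: 30.0
```

```bash
cat > st.py <<'E'
from h import *
s=get_state();R=Ro.from_euler("xyz",s["ee_rot"],degrees=True).as_matrix()
z=R[:,2];print("t",s["time_s"],"pos",np.round(s["ee_pos"],1),"rot",np.round(s["ee_rot"],1),"j",np.round(s["joint_positions"],1),"grip",round(s["grip_width"],3),"F",np.round(s["wrist_force"],1))
G=s["ee_pos"]-44*z;tip=G+100*-(-R[:,0]) if 0 else G+100*R[:,0]
print("toolz",np.round(z,3),"hdg",round(np.degrees(np.arctan2(z[1],z[0])),1),"elev",round(np.degrees(np.arcsin(z[2])),1),"G",np.round(G,1),"tip",np.round(tip,1))
a=np.radians(57.5);d=tip[:2]-np.array([516.7,298.5]);print("tip in rack",np.round([d@[np.cos(a),np.sin(a)],d@[-np.sin(a),np.cos(a)]],1))
E
python3 st.py
```

```text
t 21.5 pos [629.  302.3 203. ] rot [ 179.4   38.6 -136.1] j [  15.2   12.8  106.    36.1   31.6 -145.1] grip 0.17 F [-0.1  2.  -1.2]
toolz [ 0.442  0.44  -0.782] hdg 44.9 elev -51.4 G [609.5 283.  237.4] tip [553.2 228.7 175. ]
tip in rack [-39.2 -68.3]
```

Request:
apply_moves(moves=[[[0.002,-0.01,0],[0,0,-7.5],0.0],[[0.002,-0.01,0],[0,0,-7.5],0.0],[[0,0,0],[0,0,0],0.0]])

```text
time_s: 21.88
ee_pos: [632.3, 285.1, 201.8]
ee_rot: [179.4, 38.2, -149.7]
wrist_force: [-0.1, 0.8, -1.3]
grip_width: 0.172
finger_force: 30.0
```

Request:
apply_moves(moves=[[[0,0,0],[4.9,-8.4,0],0.0],[[0,0,0],[4.9,-8.4,0],0.0],[[0,0,0],[0,0,0],0.0]])

```text
time_s: 22.25
ee_pos: [627.7, 312.1, 227.2]
ee_rot: [179.1, 49.6, -149.8]
wrist_force: [-0.0, -0.3, -1.6]
grip_width: 0.167
finger_force: 30.0
```

```bash
python3 st.py
```

```text
t 22.25 pos [627.7 312.1 227.2] rot [ 179.1   49.6 -149.8] j [  21.6    8.7  115.7   49.5    9.8 -144.7] grip 0.167 F [-0.  -0.3 -1.6]
toolz [ 0.65   0.396 -0.649] hdg 31.3 elev -40.4 G [599.1 294.7 255.7] tip [543.  262.  179.6]
tip in rack [-16.6 -41.8]
```

This wrist branch runs into the joint-6 limit at −145°. It's better to pick with the camera side turned the other way, which needs the scoop rotated by about 25°. I'll put the punch back first.

```bash
cat > go.py <<'E'
# usage: go.py x y z yaw [heading elev]  -> delta and rotvec (deg) from the present pose; tool down at yaw, or camera-up tilt
import sys;from h import *
a=list(map(float,sys.argv[1:]));s=get_state();R=Ro.from_euler("xyz",s["ee_rot"],degrees=True)
T=Ro.from_euler("xyz",[180,0,a[3]],degrees=True)
if len(a)>4:
    h,e=np.radians(a[4:6]);ax=np.array([np.sin(h),-np.cos(h),0]);T=Ro.from_rotvec(ax*(np.pi/2+e))*T
v=np.degrees((T*R.inv()).as_rotvec());print("d",np.round(np.array(a[:3])-s["ee_pos"],1),"rv",np.round(v,1),np.linalg.norm(v).round(1),"j",np.round(s["joint_positions"],1))
E
python3 go.py 620 280 205 210.2
```

```text
d [ -7.7 -32.1 -22.2] rv [-25.6  42.4  -0.4] 49.6 j [  21.6    8.7  115.7   49.5    9.8 -144.7]
```

Request:
apply_moves(moves=[[[0,0,0],[-5.1,8.5,0],0.0],[[0,-0.005,0],[-5.1,8.5,0],0.0],[[0,-0.005,0],[-5.1,8.5,0],0.0],[[0,-0.01,0],[-5.1,8.5,0],0.0],[[-0.005,-0.01,0],[-5.1,8.4,0],0.0]])

```text
time_s: 22.88
ee_pos: [621.6, 300.6, 231.8]
ee_rot: [177.0, 8.4, -149.2]
wrist_force: [0.8, 0.7, -2.0]
grip_width: 0.173
finger_force: 30.0
```

Request:
apply_moves(moves=[[[0,0,0],[0,0,0],0.0],[[-0.005,-0.035,0],[0,0,-10.2],0.0],[[-0.005,-0.035,0],[0,0,-10.2],0.0],[[-0.005,-0.035,0],[0,0,-10.2],0.0],[[-0.005,-0.035,0],[0,0,-10.2],0.0]])

```text
time_s: 23.5
ee_pos: [598.5, 160.8, 229.8]
ee_rot: [176.8, 8.7, 169.8]
wrist_force: [0.0, -0.7, -0.9]
grip_width: 0.176
finger_force: 30.0
```

Request:
apply_moves(moves=[[[-0.005,-0.035,0],[0,0,-10.2],0.0],[[-0.005,-0.035,0],[0,0,-10.2],0.0],[[-0.005,-0.035,0],[0,0,-10.2],0.0],[[-0.005,-0.035,0],[0,0,-10.2],0.0],[[-0.005,-0.035,0],[0,0,-10.2],0.0]])

```text
time_s: 24.12
ee_pos: [573.1, -13.7, 229.9]
ee_rot: [176.7, 8.7, 118.8]
wrist_force: [-0.3, 0.4, -1.0]
grip_width: 0.175
finger_force: 30.0
```

Request:
apply_moves(moves=[[[0,-0.035,0],[0,0,-10.2],0.0],[[0,-0.03,0],[0,0,-10.1],0.0],[[0,0,0],[0,0,0],0.0],[[0,0,0],[0,0,0],0.0]])

```text
time_s: 24.62
ee_pos: [573.7, -76.5, 229.8]
ee_rot: [176.7, 8.6, 98.9]
wrist_force: [0.3, 0.2, -1.7]
grip_width: 0.172
finger_force: 30.0
```

```bash
python3 go.py 574 -113.4 -32 98.3
python3 - <<'E'
from h import *
im,C=snap("top","t5.png",(195,325,290,515),3.4)
E
```

```text
d [   0.3  -36.9 -261.8] rv [ 8.   4.5 -0.9] 9.3 j [ -3.8  14.   88.8  -8.1  72.2 -10.9]
```

View pics/t5.png

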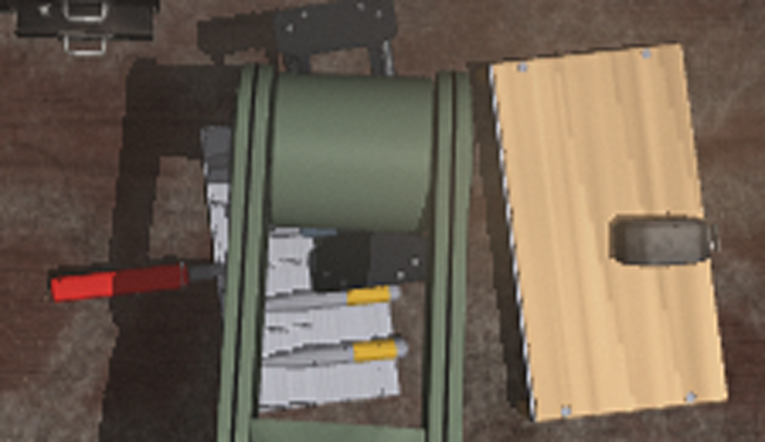

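The scoop and the remaining punches are where I left them. I'll lower this punch back into its place.

Request:
apply_moves(moves=[[[0,-0.037,0],[8,4.5,-0.9],0.0],[[0,0,-0.05],[0,0,0],0.0],[[0,0,-0.06],[0,0,0],0.0],[[0,0,-0.06],[0,0,0],0.0],[[0,0,-0.05],[0,0,0],0.0]])

```text
time_s: 25.3
ee_pos: [573.8, -112.6, 8.0]
ee_rot: [-180.0, 0.0, 98.3]
wrist_force: [1.3, -0.1, -1.6]
grip_width: 0.173
finger_force: 30.0
```

```bash
python3 go.py 574 -113.4 -33 98.3
```

```text
d [  0.2  -0.8 -41. ] rv [ 0.1 -0.  -0. ] 0.1 j [-1.220e+01  2.800e+01  1.012e+02 -1.000e-01  5.090e+01 -2.050e+01]
```

Request:
apply_moves(moves=[[[0,0,-0.02],[0,0,0],0.0],[[0,0,-0.012],[0,0,0],0.0],[[0,0,-0.006],[0,0,0],0.0],[[0,0,-0.002],[0,0,0],0.0],[[0,0,0],[0,0,0],0.0]])

```text
time_s: 25.92
ee_pos: [575.2, -113.6, -29.2]
ee_rot: [179.9, 0.1, 98.2]
wrist_force: [0.0, -0.3, -1.1]
grip_width: 0.174
finger_force: 30.0
```

Request:
apply_moves(moves=[[[0,0,0],[0,0,0],0.35],[[0,0,0],[0,0,0],0.35],[[0,0,0.03],[0,0,0],0.35],[[0,0,0.06],[0,0,0],0.4],[[0,0,0.06],[0,0,0],0.5]])

```text
time_s: 26.55
ee_pos: [574.3, -113.5, 121.6]
ee_rot: [-180.0, 0.0, 98.2]
wrist_force: [0.8, 0.4, 0.4]
grip_width: 0.476
finger_force: 0.0
```

Request:
apply_moves(moves=[[[-0.026,0.05,0],[0,0,0],0.5],[[-0.026,0.05,0],[0,0,0],0.5],[[-0.026,0.05,0],[0,0,0],0.5],[[-0.028,0.052,0],[0,0,-0.8],0.5],[[0,0,0],[0,0,0],0.5]])

```text
time_s: 27.18
ee_pos: [466.6, 91.1, 120.4]
ee_rot: [-180.0, 0.0, 97.7]
wrist_force: [0.9, -1.1, 0.0]
grip_width: 0.503
finger_force: 0.0
```

Run:
```python
from h import *
s=get_state();print(s["ee_pos"],s["ee_rot"]);im,C=snap("wrist","w6.png")
x=im.astype(int);m=(x[...,0]>100)&(x[...,1]<60)&(x[...,2]<60);m[270:]=0;print(m.sum(),rect(m,61,C))
```

```text
[466.57971091  91.09467845 120.3794255 ] [-1.79962816e+02  5.45227615e-03  9.77206742e+01]
2516 (array([466. , 104.2]), array([18.9, 70.3]), 7.36, [[452.1000061035156, 137.8000030517578], [461.20001220703125, 68.0999984741211], [479.8999938964844, 70.5], [470.8999938964844, 140.1999969482422]])
```

Request:
apply_moves(moves=[[[0.001,0,-0.04],[0,0,0],0.5],[[0,0,-0.04],[0,0,0],0.5],[[0,0,-0.02],[0,0,0],0.5],[[0,0,-0.013],[0,0,0],0.5],[[0,0,0],[0,0,0],0.5]])

```text
time_s: 27.85
ee_pos: [469.7, 87.7, 6.5]
ee_rot: [-179.9, 0.1, 97.4]
wrist_force: [-0.4, -1.1, 0.4]
grip_width: 0.5
finger_force: 0.0
```

Request:
apply_moves(moves=[[[0,0,0],[0,0,0],0.0],[[0,0,0],[0,0,0],0.0],[[0,0,0],[0,0,0],0.0],[[0,0,0],[0,0,0],0.0],[[0,0,0],[0,0,0],0.0]])

```text
time_s: 28.48
ee_pos: [469.2, 88.5, 7.5]
ee_rot: [-180.0, 0.0, 97.4]
wrist_force: [-2.6, -0.7, 6.2]
grip_width: 0.222
finger_force: 30.0
```

Request:
apply_moves(moves=[[[-0.0066,-0.0015,0],[0,0,2.5],0.0],[[-0.0066,-0.0015,0],[0,0,2.5],0.0],[[-0.0066,-0.0015,0],[0,0,2.5],0.0],[[-0.0066,-0.0015,0],[0,0,2.5],0.0],[[-0.0066,-0.0018,0],[0,0,2.5],0.0]])

```text
time_s: 29.1
ee_pos: [437.5, 81.0, 7.5]
ee_rot: [179.9, 0.1, 110.0]
wrist_force: [1.4, 0.1, 2.9]
grip_width: 0.217
finger_force: 30.0
```

Request:
apply_moves(moves=[[[-0.006,-0.003,0],[0,0,2.5],0.0],[[-0.006,-0.003,0],[0,0,2.5],0.0],[[-0.006,-0.003,0],[0,0,2.5],0.0],[[-0.006,-0.003,0],[0,0,2.5],0.0],[[-0.006,-0.003,0],[0,0,2.5],0.0]])

```text
time_s: 29.72
ee_pos: [407.6, 65.9, 7.5]
ee_rot: [179.9, 0.1, 122.5]
wrist_force: [0.6, 0.6, 3.2]
grip_width: 0.215
finger_force: 30.0
```

Request:
apply_moves(moves=[[[0,0,0],[0,0,0],0.0],[[0,0,0],[0,0,0],0.5],[[0,0,0],[0,0,0],0.5],[[0,0,0],[0,0,0],0.5],[[0,0,0],[0,0,0],0.5]])

```text
time_s: 30.35
ee_pos: [406.5, 65.7, 6.8]
ee_rot: [-180.0, 0.0, 122.4]
wrist_force: [-0.3, 0.4, -0.2]
grip_width: 0.498
finger_force: 0.0
```

Request:
apply_moves(moves=[[[0,0,0.03],[0,0,0],0.5],[[0,0,0.04],[0,0,0],0.5],[[0,0,0.04],[0,0,-10],0.5],[[0,0,0.04],[0,0,-10],0.5],[[0,0,0.04],[0,0,-10],0.5]])

```text
time_s: 30.98
ee_pos: [406.3, 65.6, 198.2]
ee_rot: [-180.0, 0.0, 92.1]
wrist_force: [0.6, 0.4, 0.7]
grip_width: 0.5
finger_force: 0.0
```

Request:
apply_moves(moves=[[[0.005,-0.008,0],[0,0,-10],0.4],[[0.005,-0.008,0],[0,0,-10],0.4],[[0.005,-0.008,0],[0,0,-10],0.4],[[0.005,-0.008,0],[0,0,-10],0.4],[[0.005,-0.008,0],[0,0,-10],0.4]])

```text
time_s: 31.6
ee_pos: [431.5, 25.4, 196.8]
ee_rot: [-180.0, 0.1, 42.1]
wrist_force: [-0.5, -0.6, -0.1]
grip_width: 0.4
finger_force: 0.0
```

Request:
apply_moves(moves=[[[0,0,0],[0,0,-10],0.4],[[0,0,0],[0,0,-10],0.4],[[0,0,0],[0,0,-10],0.4],[[0,0,0],[0,0,-10],0.4],[[0,0,0],[0,0,-10],0.4]])

```text
time_s: 32.22
ee_pos: [431.3, 25.7, 196.8]
ee_rot: [-180.0, 0.1, -7.9]
wrist_force: [0.2, -0.1, -0.5]
grip_width: 0.401
finger_force: 0.0
```

Request:
apply_moves(moves=[[[0,0,0],[0,0,-10],0.4],[[0,0,0],[0,0,-10],0.4],[[0,0,0],[0,0,-10],0.4],[[0,0,0],[0,0,-10],0.4],[[0,0,0],[0,0,-10],0.4]])

```text
time_s: 32.85
ee_pos: [431.3, 16.6, 196.6]
ee_rot: [-179.6, 0.7, -56.9]
wrist_force: [-0.7, -0.8, -0.7]
grip_width: 0.396
finger_force: 0.0
```

Request:
apply_moves(moves=[[[0,0,0],[0,0,0],0.4],[[0,0,0],[0,0,0],0.4]])

```text
time_s: 33.1
ee_pos: [431.4, 16.4, 196.7]
ee_rot: [-179.6, 0.7, -56.9]
wrist_force: [0.2, 0.3, -0.2]
grip_width: 0.403
finger_force: 0.0
```

```bash
cat > find.py <<'E'
from h import *
s=get_state();im,C=snap("wrist","wf%d.png"%int(s["time_s"]*100));np.save("C.npy",C[1]);np.save("im.npy",im)
print("pos",np.round(s["ee_pos"],1),np.round(s["ee_rot"],1),"j",np.round(s["joint_positions"],1))
x=im.astype(int);y=(x[...,0]>75)&(x[...,2]<.45*x[...,0])&(x[...,1]>.6*x[...,0])&(x[...,1]<.9*x[...,0]);y[262:]=0
n,l,st,ce=cv2.connectedComponentsWithStats(y.astype(np.uint8))
for i in range(1,n):
    if st[i,4]>80:
        p=np.argwhere(l==i)[:,::-1];r=cv2.minAreaRect(unproj(p,16,C).astype(np.float32))
        print("band px",st[i].tolist(),"xy",np.round(r[0],1),"size",np.round(r[1],1),"ang",round(r[2],1))
E
python3 find.py
```

```text
pos [431.4  16.4 196.7] [-179.6    0.7  -56.9] j [-1.000e-01  4.500e+00  1.048e+02  9.000e-01  7.070e+01  1.465e+02]
band px [221, 29, 18, 38, 584] xy [583.6 -65.3] size [14.8 31.5] ang 33.6
band px [276, 30, 16, 38, 540] xy [540.8 -92.1] size [14.  31.7] ang 31.6
band px [341, 30, 16, 38, 567] xy [ 490.3 -125.1] size [13.9 31.6] ang 34.1
band px [389, 31, 18, 38, 594] xy [ 451.6 -149.3] size [14.8 31.5] ang 32.5
```

Request:
apply_moves(moves=[[[0.04,-0.023,0],[0,0,0],0.35],[[0.04,-0.022,0],[0,0,0],0.35],[[0.04,-0.022,-0.03],[0,0,0],0.35],[[0.037,-0.022,-0.05],[0,0,0],0.35],[[0,0,0],[0,0,0],0.35]])

```text
time_s: 33.78
ee_pos: [585.5, -72.1, 114.3]
ee_rot: [-179.9, 1.0, -56.9]
wrist_force: [-0.9, -0.5, -0.2]
grip_width: 0.352
finger_force: 0.0
```

```bash
python3 go.py 588.5 -72.8 -34 -57
```

```text
d [   3.    -0.7 -148.3] rv [-0.9 -0.5 -0.1] 1.0 j [ -8.6  22.6  92.6   0.9  65.4 137.9]
```

Request:
apply_moves(moves=[[[0.003,-0.0007,-0.05],[-0.9,-0.5,0],0.35],[[0,0,-0.05],[0,0,0],0.35],[[0,0,-0.025],[0,0,0],0.35],[[0,0,0],[0,0,0],0.35]])

```text
time_s: 34.28
ee_pos: [588.0, -71.4, -6.0]
ee_rot: [-179.7, -0.2, -56.8]
wrist_force: [-0.6, -0.0, 0.8]
grip_width: 0.349
finger_force: 0.0
```

Request:
apply_moves(moves=[[[0,0,-0.01],[0,0,0],0.35],[[0,0,-0.008],[0,0,0],0.35],[[0,0,-0.004],[0,0,0],0.35],[[0,0,0],[0,0,0],0.35]])

```text
time_s: 34.78
ee_pos: [589.5, -72.4, -27.6]
ee_rot: [-179.6, -0.3, -56.9]
wrist_force: [0.5, 0.2, -0.2]
grip_width: 0.348
finger_force: 0.0
```

```bash
python3 go.py 588.5 -72.8 -34 -57
```

```text
d [-1.  -0.4 -6.4] rv [ 0.1  0.5 -0.1] 0.5 j [ -8.1  30.9 102.3  -0.   46.3 138.8]
```

Request:
apply_moves(moves=[[[-0.001,0,-0.003],[0,0.5,0],0.35],[[0,0,-0.003],[0,0,0],0.35],[[0,0,0],[0,0,0],0.35],[[0,0,0],[0,0,0],0.0],[[0,0,0],[0,0,0],0.0]])

```text
time_s: 35.4
ee_pos: [588.8, -72.4, -33.5]
ee_rot: [180.0, -0.1, -56.9]
wrist_force: [0.4, 1.4, 0.1]
grip_width: 0.171
finger_force: 30.0
```

Request:
apply_moves(moves=[[[0,0,0],[0,0,0],0.0],[[0,0,0],[0,0,0],0.0],[[0,0,0],[0,0,0],0.0]])

```text
time_s: 35.78
ee_pos: [588.7, -72.4, -33.5]
ee_rot: [180.0, -0.1, -56.9]
wrist_force: [0.2, -0.9, 0.7]
grip_width: 0.171
finger_force: 30.0
```

Request:
apply_moves(moves=[[[0,0,0.04],[0,0,0],0.0],[[0,0,0.05],[0,0,0],0.0],[[0,0,0.055],[0,0,0],0.0],[[0,0,0.055],[0,0,0],0.0],[[0,0,0.055],[0,0,0],0.0]])

```text
time_s: 36.4
ee_pos: [587.9, -72.3, 222.9]
ee_rot: [179.9, -0.1, -56.9]
wrist_force: [0.9, 0.3, -1.3]
grip_width: 0.173
finger_force: 30.0
```

Request:
apply_moves(moves=[[[0.0033,0.0375,0],[0,0,10.6],0.0],[[0.0033,0.0375,0],[0,0,10.6],0.0],[[0.0033,0.0375,0],[0,0,10.6],0.0],[[0.0033,0.0375,0],[0,0,10.6],0.0],[[0.0033,0.0375,0],[0,0,10.6],0.0]])

```text
time_s: 37.02
ee_pos: [604.6, 116.2, 220.9]
ee_rot: [179.9, -0.0, -3.5]
wrist_force: [1.2, -0.3, -1.4]
grip_width: 0.174
finger_force: 30.0
```

Request:
apply_moves(moves=[[[0.0033,0.0375,0],[0,0,10.6],0.0],[[0.0033,0.0375,0],[0,0,10.6],0.0],[[0.0033,0.0375,0],[0,0,10.6],0.0],[[0.0033,0.0375,0],[0,0,10.6],0.0],[[0.0033,0.0375,0],[0,0,10.6],0.0]])

```text
time_s: 37.65
ee_pos: [621.2, 303.7, 220.8]
ee_rot: [180.0, -0.0, 49.5]
wrist_force: [0.6, -0.2, -1.5]
grip_width: 0.173
finger_force: 30.0
```

Request:
apply_moves(moves=[[[0,0,0],[7.1,-6,0],0.0],[[0,0,0],[7.1,-6,0],0.0],[[0,0,0],[7.1,-6,0],0.0],[[0,0,0],[7.1,-6,0],0.0],[[0,0,0],[0,0,0],0.0]])

```text
time_s: 38.28
ee_pos: [616.5, 300.0, 216.5]
ee_rot: [-179.1, -36.8, 48.6]
wrist_force: [0.4, 0.4, -1.0]
grip_width: 0.172
finger_force: 30.0
```

```bash
sed -i 's/tip=G+100.*/tip=G-100*R[:,0]/' st.py; python3 st.py; python3 go.py 622 302.3 200 50 50 -15
```

```text
t 38.275 pos [616.5 300.  216.5] rot [-179.1  -36.8   48.6] j [ 13.9  12.3 103.4  34.6  38.5  32.4] grip 0.172 F [ 0.4  0.4 -1. ]
toolz [ 0.384  0.459 -0.801] hdg 50.1 elev -53.2 G [599.6 279.7 251.7] tip [546.6 219.6 191.9]
tip in rack [-50.4 -67.6]
d [  5.5   2.3 -16.5] rv [ 28.7 -25.3   0.6] 38.3 j [ 13.9  12.3 103.4  34.6  38.5  32.4]
```

Joint 6 now has plenty of room, so I continue the tilt.

Request:
apply_moves(moves=[[[0.001,0,0],[5.8,-5.1,0],0.0],[[0.001,0,0],[5.8,-5.1,0],0.0],[[0.001,0,0],[5.8,-5.1,0],0.0],[[0.001,0,0],[5.8,-5,0],0.0],[[0.001,0,0],[5.5,-5,0],0.0]])

```text
time_s: 38.9
ee_pos: [618.0, 316.9, 220.7]
ee_rot: [-177.7, -65.8, 49.9]
wrist_force: [-0.5, 1.2, -2.3]
grip_width: 0.177
finger_force: 30.0
```

```bash
python3 st.py; python3 go.py 622 302.3 200 50 50 -15
```

```text
t 38.9 pos [618.  316.9 220.7] rot [-177.7  -65.8   49.9] j [  5.   16.2 123.8 107.4  44.7 -46.7] grip 0.177 F [-0.5  1.2 -2.3]
toolz [ 0.557  0.723 -0.409] hdg 52.4 elev -24.2 G [593.5 285.1 238.8] tip [567.1 253.7 147.5]
tip in rack [-10.7 -66.6]
d [  4.  -14.6 -20.7] rv [ 6.5 -6.5 -2.1] 9.4 j [  5.   16.2 123.8 107.4  44.7 -46.7]
```

Request:
apply_moves(moves=[[[0.002,-0.007,0],[3.3,-3.3,-1],0.0],[[0.002,-0.007,0],[3.2,-3.2,-1],0.0],[[0,0,0],[0,0,0],0.0]])

```text
time_s: 39.28
ee_pos: [620.8, 302.1, 216.6]
ee_rot: [-178.6, -74.5, 48.7]
wrist_force: [-0.4, -0.2, -1.2]
grip_width: 0.174
finger_force: 30.0
```

```bash
python3 st.py; python3 go.py 622 302.3 200 50 50 -15
python3 - <<'E'
from h import *
t=camera("scene");cv2.imwrite("pics/p.png",cv2.resize(t[130:300,130:357,::-1],None,fx=3.5,fy=3.5,interpolation=2))
E
```

```text
t 39.275 pos [620.8 302.1 216.6] rot [-178.6  -74.5   48.7] j [  2.2  20.9 130.  121.3  56.8 -64.1] grip 0.174 F [-0.4 -0.2 -1.2]
toolz [ 0.617  0.74  -0.268] hdg 50.1 elev -15.5 G [593.7 269.6 228.4] tip [576.  249.5 132. ]
tip in rack [ -9.5 -76.3]
d [  1.2   0.2 -16.6] rv [ 0.2 -0.6 -0. ] 0.7 j [  2.2  20.9 130.  121.3  56.8 -64.1]
```

View pics/p.png

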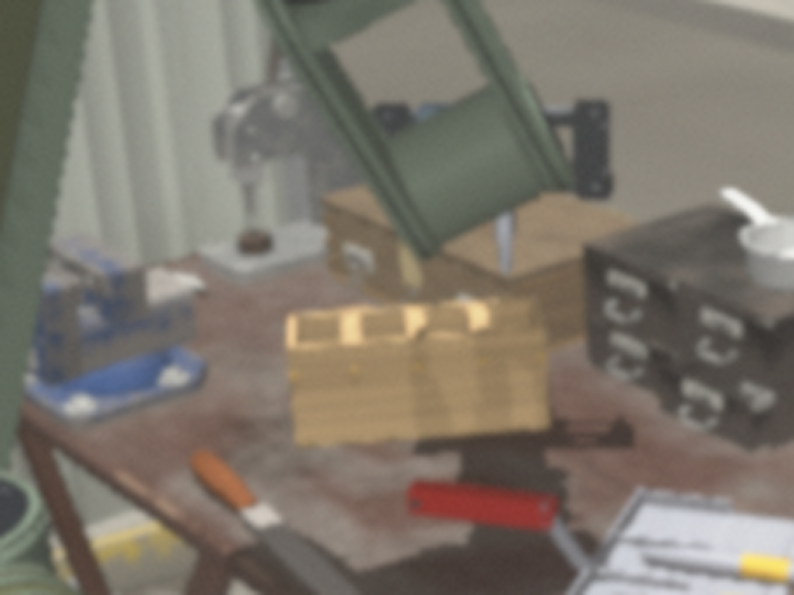

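The punch hangs point-down over the rack's right-hand slot, with its tip at crop (507,270). I'll check that against the projection and lower it.

```bash
python3 -c "
from h import *
print(proj([576,249.5,132],cam('scene')),proj([582.5,256.6,90],cam('scene')), 'seen tip 274.9 207.1')"
```

```text
[[273.35639043 207.71932238]] [[274.46373651 220.149428  ]] seen tip 274.9 207.1
```

Request:
apply_moves(moves=[[[0.001,0,-0.02],[0,0,0],0.0],[[0,0,-0.02],[0,0,0],0.0],[[0,0,-0.01],[0,0,0],0.0],[[0,0,0],[0,0,0],0.0]])

```text
time_s: 39.83
ee_pos: [621.6, 302.1, 168.5]
ee_rot: [-179.2, -74.6, 49.2]
wrist_force: [0.9, 0.0, -1.0]
grip_width: 0.171
finger_force: 30.0
```

```bash
python3 st.py
```

```text
t 39.825 pos [621.6 302.1 168.5] rot [-179.2  -74.6   49.2] j [  2.3  27.2 132.4 125.8  61.7 -72.7] grip 0.171 F [ 0.9  0.  -1. ]
toolz [ 0.619  0.739 -0.265] hdg 50.1 elev -15.4 G [594.3 269.6 180.2] tip [577.  249.5  83.8]
tip in rack [ -8.9 -77.2]
```

Request:
apply_moves(moves=[[[0,0,-0.015],[0,0,0],0.0],[[0,0,-0.015],[0,0,0],0.0],[[0,0,-0.015],[0,0,0],0.0],[[0,0,-0.01],[0,0,0],0.0],[[0,0,0],[0,0,0],0.0]])

```text
time_s: 40.45
ee_pos: [621.3, 301.6, 113.2]
ee_rot: [-179.1, -74.6, 49.1]
wrist_force: [-0.5, -0.3, -0.5]
grip_width: 0.172
finger_force: 30.0
```

```bash
python3 st.py
```

```text
t 40.45 pos [621.3 301.6 113.2] rot [-179.1  -74.6   49.1] j [  2.2  34.8 134.4 129.4  67.5 -81.1] grip 0.172 F [-0.5 -0.3 -0.5]
toolz [ 0.62   0.739 -0.265] hdg 50.0 elev -15.4 G [594.  269.1 124.9] tip [576.6 249.1  28.5]
tip in rack [ -9.5 -77.1]
```

Request:
apply_moves(moves=[[[0,0,0],[0,0,0],0.35],[[0,0,0],[0,0,0],0.35],[[0,0,0],[0,0,0],0.35],[[-0.012,-0.015,0.005],[0,0,0],0.35],[[-0.018,-0.022,0.008],[0,0,0],0.35]])

```text
time_s: 41.08
ee_pos: [590.8, 264.6, 126.6]
ee_rot: [-179.3, -74.6, 49.3]
wrist_force: [0.1, 0.1, 0.9]
grip_width: 0.352
finger_force: 0.0
```

Request:
apply_moves(moves=[[[-0.018,-0.022,0.02],[0,0,0],0.35],[[0,0,0.04],[0,0,0],0.35],[[0,0,0.05],[0,0,0],0.35],[[0,0,0],[-6.1,5.4,0],0.35],[[0,0,0],[-6.1,5.4,0],0.35]])

```text
time_s: 41.7
ee_pos: [571.3, 243.4, 236.7]
ee_rot: [-178.7, -59.3, 48.9]
wrist_force: [-1.1, 0.2, -1.2]
grip_width: 0.351
finger_force: 0.0
```

```bash
python3 st.py
python3 - <<'E'
from h import *
im=camera("top");np.save("top.npy",im)
for n in("top","scene"):
    if n=="scene":im=camera(n)
    x=im.astype(int);y=(x[...,0]>90)&(x[...,2]<.4*x[...,0])&(x[...,1]>.6*x[...,0])&(x[...,1]<.9*x[...,0])
    k,l,st,ce=cv2.connectedComponentsWithStats(y.astype(np.uint8))
    for i in range(1,k):
        if 8<st[i,4]<400 and 180<ce[i][1]<320 and 200<ce[i][0]<470:print(n,st[i],ce[i].round(1))
    print("exp tail",proj([[590,263,125]],cam(n)))
E
```

```text
t 41.7 pos [571.3 243.4 236.7] rot [-178.7  -59.3   48.9] j [ -2.3   7.5 125.   88.   43.3 -30.3] grip 0.351 F [-1.1  0.2 -1.2]
toolz [ 0.548  0.663 -0.51 ] hdg 50.4 elev -30.7 G [547.2 214.2 259.2] tip [513.7 175.7 173.2]
tip in rack [-105.2  -63.4]
top [252 224   7   8  34] [255.1 227.7]
top [383 248  12   9  50] [388.3 252.3]
top [394 267  12   9  55] [399.7 271.1]
top [403 280  12  11  62] [408.4 285. ]
exp tail [[256.83827555 229.43773117]]
scene [275 211   3   7  16] [276.3 213.7]
exp tail [[274.57718656 207.56376596]]
```

Punch 1 stands in slot 0: its tail band shows at top pixel (255,228), as expected. Next is punch B.

Request:
apply_moves(moves=[[[-0.0016,-0.01,0],[-7.5,6.3,0],0.35],[[-0.0016,-0.01,0],[-7.5,6.3,0],0.35],[[-0.0016,-0.02,0],[-7.5,6.3,0],0.35],[[-0.0016,-0.02,0],[-7.5,6.3,0],0.35],[[-0.0016,-0.02,0],[-7.5,6.3,0],0.35]])

```text
time_s: 42.42
ee_pos: [555.7, 184.9, 230.1]
ee_rot: [-176.8, -18.9, 49.5]
wrist_force: [-0.6, 0.6, -0.7]
grip_width: 0.348
finger_force: 0.0
```

Request:
apply_moves(moves=[[[-0.0016,-0.02,0],[-7.5,6.3,0],0.35],[[-0.0016,-0.024,0],[0,0,-10.6],0.35],[[-0.0016,-0.024,0],[0,0,-10.6],0.35],[[-0.0016,-0.024,0],[0,0,-10.6],0.35],[[-0.0016,-0.024,0],[0,0,-10.6],0.35]])

```text
time_s: 43.05
ee_pos: [547.2, 69.6, 228.6]
ee_rot: [-176.9, -9.1, 7.0]
wrist_force: [0.1, 0.5, 0.5]
grip_width: 0.35
finger_force: 0.0
```

Request:
apply_moves(moves=[[[-0.0016,-0.024,0],[0,0,-10.6],0.35],[[-0.0016,-0.024,0],[0,0,-10.6],0.35],[[-0.0016,-0.024,0],[0,0,-10.6],0.35],[[-0.0016,-0.024,0],[0,0,-10.6],0.35],[[-0.0016,-0.024,0],[0,0,-10.6],0.35]])

```text
time_s: 43.68
ee_pos: [539.2, -50.0, 228.5]
ee_rot: [-177.4, -9.0, -46.0]
wrist_force: [1.0, -0.1, -0.1]
grip_width: 0.353
finger_force: 0.0
```

Request:
apply_moves(moves=[[[-0.0016,-0.024,0],[0,0,-10.6],0.35],[[0,0,0],[0,0,0],0.35],[[0,0,0],[0,0,0],0.35]])

```text
time_s: 44.05
ee_pos: [539.4, -73.5, 230.2]
ee_rot: [-177.3, -9.3, -56.2]
wrist_force: [-0.8, -0.7, 0.6]
grip_width: 0.351
finger_force: 0.0
```

```bash
python3 find.py; python3 go.py 545.7 -99.6 -34 -57
```

```text
pos [539.4 -73.5 230.2] [-177.3   -9.3  -56.2] j [ -5.2   9.2  95.1  -6.   67.8 142.7]
band px [327, 207, 13, 29, 330] xy [541.8 -92.1] size [13.6 31.7] ang 34.4
band px [380, 209, 14, 28, 349] xy [ 490.8 -124.8] size [14.2 30.7] ang 32.1
band px [421, 210, 15, 28, 373] xy [ 452.4 -149.6] size [14.9 30.5] ang 32.1
d [   6.   -26.1 -264.7] rv [ 6.3  7.4 -0.9] 9.8 j [ -5.2   9.2  95.1  -6.   67.8 142.8]
```

Request:
apply_moves(moves=[[[0.0065,-0.026,0],[6.3,7.4,-0.9],0.35],[[0,0,-0.06],[0,0,0],0.35],[[0,0,-0.06],[0,0,0],0.35],[[0,0,-0.06],[0,0,0],0.35],[[0,0,0],[0,0,0],0.35]])

```text
time_s: 44.72
ee_pos: [542.8, -98.8, 47.8]
ee_rot: [179.6, 0.2, -57.0]
wrist_force: [0.0, 0.4, -0.0]
grip_width: 0.347
finger_force: 0.0
```

```bash
python3 go.py 546 -99.6 -34 -57
```

```text
d [  3.2  -0.8 -81.8] rv [-0.  -0.4  0. ] 0.4 j [-1.150e+01  2.300e+01  1.029e+02 -1.000e-01  5.450e+01  1.356e+02]
```

Request:
apply_moves(moves=[[[0.003,-0.001,-0.03],[0,-0.4,0],0.35],[[0,0,-0.03],[0,0,0],0.35],[[0,0,-0.012],[0,0,0],0.35],[[0,0,-0.005],[0,0,0],0.35],[[0,0,0],[0,0,0],0.35]])

```text
time_s: 45.35
ee_pos: [551.1, -101.5, -23.9]
ee_rot: [-179.5, -0.5, -57.1]
wrist_force: [-0.1, -0.3, -0.1]
grip_width: 0.351
finger_force: 0.0
```

```bash
python3 go.py 546 -99.6 -34 -57
```

```text
d [ -5.1   1.9 -10.1] rv [0.2 0.7 0.1] 0.8 j [-1.160e+01  2.820e+01  1.070e+02 -1.000e-01  4.400e+01  1.356e+02]
```

Request:
apply_moves(moves=[[[0,0,0],[0,0,0],0.35],[[0,0,0],[0,0,0],0.35]])

```text
time_s: 45.6
ee_pos: [550.6, -101.5, -24.4]
ee_rot: [-179.5, -0.5, -57.1]
wrist_force: [-0.1, -0.8, -0.6]
grip_width: 0.351
finger_force: 0.0
```

```bash
python3 go.py 546 -99.6 -34 -57
```

```text
d [-4.6  1.9 -9.6] rv [0.2 0.7 0.1] 0.7 j [-1.160e+01  2.820e+01  1.071e+02 -1.000e-01  4.400e+01  1.356e+02]
```

Request:
apply_moves(moves=[[[-0.0045,0.002,0],[0,0.7,0],0.35],[[0,0,-0.005],[0,0,0],0.35],[[0,0,-0.0045],[0,0,0],0.35],[[0,0,0],[0,0,0],0.35],[[0,0,0],[0,0,0],0.0]])

```text
time_s: 46.22
ee_pos: [546.8, -99.3, -34.2]
ee_rot: [180.0, -0.2, -57.2]
wrist_force: [1.8, 0.4, 4.0]
grip_width: 0.273
finger_force: 2.1
```

Request:
apply_moves(moves=[[[0,0,0],[0,0,0],0.0],[[0,0,0],[0,0,0],0.0],[[0,0,0],[0,0,0],0.0]])

```text
time_s: 46.6
ee_pos: [546.8, -99.5, -34.2]
ee_rot: [179.9, -0.2, -57.1]
wrist_force: [1.0, -0.3, 4.9]
grip_width: 0.173
finger_force: 31.1
```

Request:
apply_moves(moves=[[[0,0,0.04],[0,0,0],0.0],[[0,0,0.05],[0,0,0],0.0],[[0,0,0.055],[0,0,0],0.0],[[0,0,0.055],[0,0,0],0.0],[[0,0,0.055],[0,0,0],0.0]])

```text
time_s: 47.22
ee_pos: [544.5, -99.6, 221.0]
ee_rot: [179.7, -0.0, -57.1]
wrist_force: [1.6, -0.4, -2.4]
grip_width: 0.172
finger_force: 30.0
```

Request:
apply_moves(moves=[[[0.0032,0.043,0],[0,0,10.7],0.0],[[0.0032,0.043,0],[0,0,10.7],0.0],[[0.0032,0.043,0],[0,0,10.7],0.0],[[0.0032,0.043,0],[0,0,10.7],0.0],[[0.0032,0.043,0],[0,0,10.7],0.0]])

```text
time_s: 47.85
ee_pos: [560.8, 116.5, 219.0]
ee_rot: [179.8, 0.1, -3.3]
wrist_force: [1.0, -0.8, -0.7]
grip_width: 0.173
finger_force: 30.0
```

Request:
apply_moves(moves=[[[0.0032,0.043,0],[0,0,10.7],0.0],[[0.0032,0.043,0],[0,0,10.7],0.0],[[0.0032,0.043,0],[0,0,10.7],0.0],[[0.0032,0.043,0],[0,0,10.7],0.0],[[0.0032,0.043,0],[0,0,10.7],0.0]])

```text
time_s: 48.48
ee_pos: [577.1, 331.3, 218.8]
ee_rot: [179.9, 0.1, 50.2]
wrist_force: [0.4, 0.3, -0.8]
grip_width: 0.174
finger_force: 30.0
```

Request:
apply_moves(moves=[[[0,0,0],[7.1,-6,0],0.0],[[0,0,0],[7.1,-6,0],0.0],[[0,0,0],[7.1,-6,0],0.0],[[0,0,0],[7.1,-6,0],0.0],[[0,0,0],[5.8,-5,0],0.0]])

```text
time_s: 49.1
ee_pos: [573.9, 332.2, 218.2]
ee_rot: [-179.8, -43.0, 50.0]
wrist_force: [-0.5, 1.7, -1.0]
grip_width: 0.167
finger_force: 30.0
```

Request:
apply_moves(moves=[[[0.001,0,0],[5.8,-5.1,0],0.0],[[0.001,0,0],[5.8,-5.1,0],0.0],[[0.001,0,0],[5.8,-5.1,0],0.0],[[0.001,0,0],[5.5,-5,0],0.0],[[0,0,0],[0,0,0],0.0]])

```text
time_s: 49.72
ee_pos: [564.3, 346.8, 211.8]
ee_rot: [-176.9, -61.4, 50.1]
wrist_force: [0.1, -0.1, -1.6]
grip_width: 0.17
finger_force: 30.0
```

```bash
python3 st.py; python3 go.py 578.3 330.2 165 50 50 -15
```

```text
t 49.725 pos [564.3 346.8 211.8] rot [-176.9  -61.4   50.1] j [ 11.   12.  126.6 105.8  38.2 -41.9] grip 0.17 F [ 0.1 -0.1 -1.6]
toolz [ 0.521  0.707 -0.478] hdg 53.6 elev -28.6 G [541.4 315.7 232.9] tip [510.7 278.9 145.1]
tip in rack [-19.7  -5.5]
d [ 14.  -16.6 -46.8] rv [ 9.7 -9.6 -3. ] 14.0 j [ 11.   12.  126.6 105.8  38.2 -41.9]
```

Request:
apply_moves(moves=[[[0.005,-0.006,0],[3.3,-3.2,-1],0.0],[[0.005,-0.006,0],[3.2,-3.2,-1],0.0],[[0.004,-0.005,0],[3.2,-3.2,-1],0.0],[[0,0,0],[0,0,0],0.0]])

```text
time_s: 50.22
ee_pos: [579.5, 331.5, 213.8]
ee_rot: [179.8, -75.1, 50.3]
wrist_force: [-0.3, -0.1, -0.4]
grip_width: 0.174
finger_force: 30.0
```

```bash
python3 st.py; python3 go.py 578.3 330.2 165 50 50 -15
```

```text
t 50.225 pos [579.5 331.5 213.8] rot [179.8 -75.1  50.3] j [  7.2  19.6 135.2 128.9  57.8 -70.1] grip 0.174 F [-0.3 -0.1 -0.4]
toolz [ 0.62   0.742 -0.257] hdg 50.1 elev -14.9 G [552.3 298.8 225.1] tip [535.9 279.1 128.5]
tip in rack [ -6.1 -26.6]
d [ -1.2  -1.3 -48.8] rv [-0.1  0.1 -0.1] 0.2 j [  7.2  19.6 135.2 128.9  57.8 -70.1]
```

Request:
apply_moves(moves=[[[-0.001,-0.001,-0.02],[0,0,0],0.0],[[0,0,-0.02],[0,0,0],0.0],[[0,0,-0.015],[0,0,0],0.0],[[0,0,0],[0,0,0],0.0]])

```text
time_s: 50.72
ee_pos: [579.3, 331.1, 161.0]
ee_rot: [179.2, -75.3, 50.9]
wrist_force: [0.2, -0.6, -1.8]
grip_width: 0.175
finger_force: 30.0
```

Request:
apply_moves(moves=[[[0,0,-0.015],[0,0,0],0.0],[[0,0,-0.015],[0,0,0],0.0],[[0,0,-0.012],[0,0,0],0.0],[[0,0,0],[0,0,0],0.0]])

```text
time_s: 51.22
ee_pos: [579.4, 330.5, 119.0]
ee_rot: [179.0, -75.4, 51.0]
wrist_force: [0.3, 0.8, -0.9]
grip_width: 0.169
finger_force: 30.0
```

```bash
python3 st.py
```

```text
t 51.225 pos [579.4 330.5 119. ] rot [179.  -75.4  51. ] j [  7.   34.1 139.7 135.7  70.9 -85.8] grip 0.169 F [ 0.3  0.8 -0.9]
toolz [ 0.622  0.741 -0.252] hdg 50.0 elev -14.6 G [552.  297.8 130.1] tip [536.1 278.2  33.4]
tip in rack [ -6.6 -27.3]
```

Request:
apply_moves(moves=[[[0,0,0],[0,0,0],0.35],[[0,0,0],[0,0,0],0.35],[[0,0,0],[0,0,0],0.35],[[-0.012,-0.015,0.005],[0,0,0],0.35],[[-0.018,-0.022,0.008],[0,0,0],0.35]])

```text
time_s: 51.85
ee_pos: [549.0, 293.2, 132.6]
ee_rot: [178.7, -75.4, 51.4]
wrist_force: [-0.9, 0.2, 0.3]
grip_width: 0.354
finger_force: 0.0
```

Request:
apply_moves(moves=[[[-0.012,-0.015,0.03],[0,0,0],0.35],[[0,0,0.04],[0,0,0],0.35],[[0,0,0.05],[0,0,0],0.35],[[0,0,0],[-6.1,5.4,0],0.35],[[0,0,0],[-6.1,5.4,0],0.35]])

```text
time_s: 52.48
ee_pos: [534.6, 280.0, 252.5]
ee_rot: [-179.4, -60.8, 49.9]
wrist_force: [-0.8, 1.1, -0.9]
grip_width: 0.353
finger_force: 0.0
```

```bash
cat > bands.py <<'E'
from h import *
for n in("top","scene"):
    im=camera(n);x=im.astype(int);y=(x[...,0]>90)&(x[...,2]<.4*x[...,0])&(x[...,1]>.6*x[...,0])&(x[...,1]<.9*x[...,0])
    k,l,st,ce=cv2.connectedComponentsWithStats(y.astype(np.uint8))
    for i in range(1,k):
        if 8<st[i,4]<400 and 180<ce[i][1]<320 and 200<ce[i][0]<470:print(n,st[i],ce[i].round(1))
E
python3 st.py; python3 bands.py; python3 go.py 500 -50 230 50
```

```text
t 52.475 pos [534.6 280.  252.5] rot [-179.4  -60.8   49.9] j [  3.    3.5 128.3  92.5  40.2 -31.1] grip 0.353 F [-0.8  1.1 -0.9]
toolz [ 0.553  0.675 -0.488] hdg 50.6 elev -29.2 G [510.3 250.3 274. ] tip [478.9 212.9 186.7]
tip in rack [-92.5 -14.1]
top [252 224   7   8  34] [255.1 227.7]
top [240 240   8   7  31] [244.1 243.7]
top [394 267  12   9  53] [399.7 271.1]
top [403 280  12  11  62] [408.4 285. ]
scene [275 211   3   7  16] [276.3 213.8]
scene [258 212   3   7  14] [258.8 214.8]
d [ -36.3 -331.5  -25.4] rv [-47.1  39.   -0.6] 61.2 j [  3.1   3.5 128.2  92.9  40.4 -31.6]
```

Request:
apply_moves(moves=[[[-0.002,-0.02,0],[-7.5,6.3,0],0.35],[[-0.002,-0.02,0],[-7.5,6.3,0],0.35],[[-0.002,-0.025,0],[-7.5,6.3,0],0.35],[[-0.002,-0.025,0],[-7.5,6.3,0],0.35],[[-0.002,-0.025,0],[-7.5,6.3,0],0.35]])

```text
time_s: 53.2
ee_pos: [517.1, 199.5, 246.8]
ee_rot: [-176.5, -21.7, 50.2]
wrist_force: [-0.2, 1.3, -0.3]
grip_width: 0.347
finger_force: 0.0
```

Request:
apply_moves(moves=[[[-0.0025,-0.025,0],[-7.5,6.3,0],0.35],[[-0.0025,-0.025,0],[-5,4,0],0.35],[[-0.0025,-0.025,0],[0,0,-10.6],0.35],[[-0.0025,-0.025,0],[0,0,-10.6],0.35],[[-0.0025,-0.025,0],[0,0,-10.6],0.35]])

```text
time_s: 53.82
ee_pos: [504.2, 75.6, 245.5]
ee_rot: [-176.6, -5.5, 18.2]
wrist_force: [-1.3, -0.8, 0.5]
grip_width: 0.353
finger_force: 0.0
```

Request:
apply_moves(moves=[[[-0.0025,-0.025,0],[0,0,-10.6],0.35],[[-0.0025,-0.025,0],[0,0,-10.6],0.35],[[-0.0025,-0.025,0],[0,0,-10.6],0.35],[[-0.0025,-0.025,0],[0,0,-10.6],0.35],[[-0.0025,-0.025,0],[0,0,-10.6],0.35]])

```text
time_s: 54.45
ee_pos: [491.8, -49.0, 245.5]
ee_rot: [-177.0, -5.4, -34.8]
wrist_force: [0.9, 0.3, -0.2]
grip_width: 0.351
finger_force: 0.0
```

Request:
apply_moves(moves=[[[-0.0025,-0.015,0],[0,0,-10.6],0.35],[[0,0,0],[0,0,-10.6],0.35],[[0,0,0],[0,0,0],0.35],[[0,0,0],[0,0,0],0.35]])

```text
time_s: 54.95
ee_pos: [491.0, -64.1, 247.1]
ee_rot: [-177.1, -5.7, -55.6]
wrist_force: [0.7, 0.6, 0.5]
grip_width: 0.35
finger_force: 0.0
```

```bash
python3 find.py; python3 go.py 495.5 -132.4 -34 -57
```

```text
pos [491.  -64.1 247.1] [-177.1   -5.7  -55.6] j [ -7.    5.2  97.   -2.5  71.8 139.1]
band px [352, 166, 13, 28, 319] xy [ 490.4 -125.1] size [13.6 30.6] ang 32.6
band px [391, 167, 14, 28, 346] xy [ 452. -150.] size [14.3 30.7] ang 32.6
d [   4.3  -68.2 -281.5] rv [ 3.2  5.7 -1.5] 6.7 j [ -7.    5.2  96.9  -2.5  71.8 139.1]
```

Request:
apply_moves(moves=[[[0.002,-0.035,0],[1.6,2.9,-0.8],0.35],[[0.002,-0.033,-0.03],[1.6,2.8,-0.7],0.35],[[0,0,-0.06],[0,0,0],0.35],[[0,0,-0.06],[0,0,0],0.35],[[0,0,-0.05],[0,0,0],0.35]])

```text
time_s: 55.62
ee_pos: [495.0, -132.3, 46.2]
ee_rot: [-180.0, -0.0, -57.1]
wrist_force: [1.0, -0.9, -0.2]
grip_width: 0.351
finger_force: 0.0
```

Request:
apply_moves(moves=[[[0,0,-0.03],[0,0,0],0.35],[[0,0,-0.02],[0,0,0],0.35],[[0,0,0],[0,0,0],0.35],[[0,0,0],[0,0,0],0.35]])

```text
time_s: 56.12
ee_pos: [496.7, -132.8, -0.7]
ee_rot: [-179.9, -0.2, -57.1]
wrist_force: [0.2, 1.0, -0.3]
grip_width: 0.353
finger_force: 0.0
```

```bash
python3 go.py 495.5 -132.4 -34 -57
```

```text
d [ -1.2   0.4 -33.3] rv [0.1 0.2 0.1] 0.3 j [-16.2  23.4 111.5  -0.   44.9 130.9]
```

Request:
apply_moves(moves=[[[-0.001,0,-0.02],[0,0,0],0.35],[[0,0,-0.008],[0,0,0],0.35],[[0,0,-0.005],[0,0,0],0.35],[[0,0,0],[0,0,0],0.35],[[0,0,0],[0,0,0],0.0]])

```text
time_s: 56.75
ee_pos: [495.5, -132.8, -34.1]
ee_rot: [-179.9, -0.2, -57.2]
wrist_force: [0.9, 0.7, -0.1]
grip_width: 0.27
finger_force: 0.0
```

Request:
apply_moves(moves=[[[0,0,0],[0,0,0],0.0],[[0,0,0],[0,0,0],0.0],[[0,0,0],[0,0,0],0.0],[[0,0,0.03],[0,0,0],0.0]])

```text
time_s: 57.25
ee_pos: [493.1, -132.1, -6.0]
ee_rot: [179.9, 0.1, -57.2]
wrist_force: [0.2, -0.5, -1.0]
grip_width: 0.176
finger_force: 30.0
```

Request:
apply_moves(moves=[[[0,0,0.04],[0,0,0],0.0],[[0,0,0.05],[0,0,0],0.0],[[0,0,0.05],[0,0,0],0.0],[[0,0,0.05],[0,0,0],0.0],[[0,0,0.035],[0,0,0],0.0]])

```text
time_s: 57.88
ee_pos: [495.6, -132.7, 222.6]
ee_rot: [-179.8, -0.2, -57.2]
wrist_force: [1.2, -0.9, -1.0]
grip_width: 0.175
finger_force: 30.0
```

Request:
apply_moves(moves=[[[0.0045,0.049,0],[0,0,10.5],0.0],[[0.0045,0.049,0],[0,0,10.5],0.0],[[0.0045,0.049,0],[0,0,10.5],0.0],[[0.0045,0.049,0],[0,0,10.5],0.0],[[0.0045,0.049,0],[0,0,10.5],0.0]])

```text
time_s: 58.5
ee_pos: [517.4, 114.0, 220.0]
ee_rot: [-179.9, -0.1, -4.3]
wrist_force: [0.9, 0.1, -0.9]
grip_width: 0.173
finger_force: 30.0
```

Request:
apply_moves(moves=[[[0.0045,0.049,0],[0,0,10.5],0.0],[[0.0045,0.049,0],[0,0,10.5],0.0],[[0.0045,0.049,0],[0,0,10.5],0.0],[[0.0045,0.049,0],[0,0,10.5],0.0],[[0.0045,0.049,0],[0,0,10.5],0.0]])

```text
time_s: 59.12
ee_pos: [539.9, 359.0, 219.8]
ee_rot: [-179.9, -0.1, 48.2]
wrist_force: [0.2, -0.6, 0.3]
grip_width: 0.173
finger_force: 30.0
```

Request:
apply_moves(moves=[[[0,0,0],[6.9,-6.2,0],0.0],[[0,0,0],[6.9,-6.2,0],0.0],[[0,0,0],[6.9,-6.2,0],0.0],[[0,0,0],[6.9,-6.2,0],0.0],[[0,0,0],[5.7,-5.2,0],0.0]])

```text
time_s: 59.75
ee_pos: [536.2, 360.3, 219.5]
ee_rot: [-179.1, -42.8, 47.9]
wrist_force: [-0.5, 1.4, -0.5]
grip_width: 0.169
finger_force: 30.0
```

Request:
apply_moves(moves=[[[0.002,-0.002,0],[5.7,-5.2,0],0.0],[[0.002,-0.002,0],[5.7,-5.2,0],0.0],[[0,0,0],[0,0,0],0.0]])

```text
time_s: 60.12
ee_pos: [530.9, 369.2, 217.8]
ee_rot: [-177.0, -49.8, 48.0]
wrist_force: [-0.2, 0.2, -0.9]
grip_width: 0.17
finger_force: 30.0
```

```bash
python3 st.py; python3 go.py 540.8 360.6 205 48 48 -22
```

```text
t 60.125 pos [530.9 369.2 217.8] rot [-177.   -49.8   48. ] j [ 20.5   6.4 120.6  73.1  24.6  -0.4] grip 0.17 F [-0.2  0.2 -0.9]
toolz [ 0.472  0.602 -0.644] hdg 51.9 elev -40.1 G [510.1 342.7 246.1] tip [466.9 294.9 169.7]
tip in rack [-29.8  40. ]
d [  9.9  -8.6 -12.8] rv [ 12.4 -13.3  -2.5] 18.4 j [ 20.5   6.4 120.6  73.1  24.6  -0.4]
```

Request:
apply_moves(moves=[[[0.0025,-0.002,0],[3.1,-3.3,-0.6],0.0],[[0.0025,-0.002,0],[3.1,-3.3,-0.6],0.0],[[0.0025,-0.002,0],[3.1,-3.3,-0.6],0.0],[[0.0025,-0.002,0],[3.1,-3.3,-0.6],0.0],[[0,0,0],[0,0,0],0.0]])

```text
time_s: 60.75
ee_pos: [538.0, 365.6, 217.2]
ee_rot: [-178.8, -66.0, 47.9]
wrist_force: [-0.2, -0.4, -1.8]
grip_width: 0.171
finger_force: 30.0
```

```bash
python3 st.py; python3 go.py 540.8 360.6 205 48 48 -22
```

```text
t 60.75 pos [538.  365.6 217.2] rot [-178.8  -66.    47.9] j [ 17.   10.7 133.5 128.7  38.5 -59.5] grip 0.171 F [-0.2 -0.4 -1.8]
toolz [ 0.597  0.691 -0.407] hdg 49.2 elev -24.0 G [511.7 335.2 235.1] tip [484.4 305.  143.8]
tip in rack [-11.8  30.7]
d [  2.8  -5.  -12.2] rv [ 1.2 -1.7 -1. ] 2.3 j [ 17.   10.7 133.5 128.7  38.5 -59.5]
```

Request:
apply_moves(moves=[[[0.003,-0.005,-0.01],[1.2,-1.7,-1],0.0],[[0,0,-0.02],[0,0,0],0.0],[[0,0,-0.02],[0,0,0],0.0],[[0,0,-0.01],[0,0,0],0.0],[[0,0,0],[0,0,0],0.0]])

```text
time_s: 61.38
ee_pos: [542.2, 361.4, 159.6]
ee_rot: [179.6, -68.3, 48.4]
wrist_force: [-0.4, -0.7, -1.7]
grip_width: 0.172
finger_force: 30.0
```

```bash
python3 st.py; python3 go.py 540.8 360.6 110 48 48 -22
```

```text
t 61.375 pos [542.2 361.4 159.6] rot [179.6 -68.3  48.4] j [ 16.6  20.1 139.2 141.7  51.2 -76.5] grip 0.172 F [-0.4 -0.7 -1.7]
toolz [ 0.623  0.69  -0.37 ] hdg 47.9 elev -21.7 G [514.8 331.  175.9] tip [490.2 303.4  82.9]
tip in rack [-10.1  24.9]
d [ -1.4  -0.8 -49.6] rv [-0.1  0.3  0. ] 0.3 j [ 16.6  20.1 139.2 141.7  51.2 -76.5]
```

Request:
apply_moves(moves=[[[-0.001,0,-0.015],[0,0,0],0.0],[[0,0,-0.015],[0,0,0],0.0],[[0,0,-0.015],[0,0,0],0.0],[[0,0,-0.005],[0,0,0],0.0],[[0,0,0],[0,0,0],0.0]])

```text
time_s: 62.0
ee_pos: [541.4, 360.9, 110.3]
ee_rot: [179.4, -68.4, 48.5]
wrist_force: [0.7, -0.5, -0.7]
grip_width: 0.17
finger_force: 30.0
```

```bash
python3 st.py
```

```text
t 62.0 pos [541.4 360.9 110.3] rot [179.4 -68.4  48.5] j [ 16.7  28.1 141.9 146.2  59.9 -84.3] grip 0.17 F [ 0.7 -0.5 -0.7]
toolz [ 0.624  0.689 -0.368] hdg 47.8 elev -21.6 G [513.9 330.6 126.5] tip [489.5 303.   33.6]
tip in rack [-10.8  25.4]
```

Request:
apply_moves(moves=[[[0,0,0],[0,0,0],0.35],[[0,0,0],[0,0,0],0.35],[[0,0,0],[0,0,0],0.35],[[-0.012,-0.014,0.007],[0,0,0],0.35],[[-0.018,-0.021,0.011],[0,0,0],0.35]])

```text
time_s: 62.62
ee_pos: [509.9, 325.1, 127.9]
ee_rot: [179.5, -68.3, 48.5]
wrist_force: [0.5, -0.4, -0.3]
grip_width: 0.352
finger_force: 0.0
```

Request:
apply_moves(moves=[[[-0.012,-0.015,0.03],[0,0,0],0.35],[[0,0,0.04],[0,0,0],0.35],[[0,0,0.05],[0,0,0],0.35],[[0,0,0],[-6.1,5.4,0],0.35],[[0,0,0],[-6.1,5.4,0],0.35]])

```text
time_s: 63.25
ee_pos: [489.2, 317.8, 243.1]
ee_rot: [-178.2, -57.4, 48.0]
wrist_force: [-0.4, 0.2, -1.0]
grip_width: 0.351
finger_force: 0.0
```

```bash
python3 st.py; python3 bands.py; python3 go.py 457 -157.3 230 48
```

```text
t 63.25 pos [489.2 317.8 243.1] rot [-178.2  -57.4   48. ] j [ 12.8  -0.4 130.6  92.4  30.7 -24. ] grip 0.351 F [-0.4  0.2 -1. ]
toolz [ 0.54   0.646 -0.539] hdg 50.1 elev -32.6 G [465.4 289.3 266.8] tip [429.4 249.3 182.6]
tip in rack [-88.4  47.2]
top [252 224   7   8  34] [255.1 227.7]
top [240 240   8   7  32] [244.2 243.6]
top [229 255   9   9  38] [233.4 259.6]
top [403 280  12  11  62] [408.4 285. ]
scene [275 211   3   7  13] [276.3 213.8]
scene [258 212   3   7  13] [258.7 214.8]
scene [241 215   2   6  10] [241.5 217.7]
d [ -33.5 -476.4  -14.7] rv [-43.9  37.4  -1.1] 57.7 j [ 12.8  -0.3 130.5  92.8  30.9 -24.5]
```

Three punches are standing; now the fourth.

Request:
apply_moves(moves=[[[-0.002,-0.02,0],[-7.5,6.3,0],0.35],[[-0.002,-0.02,0],[-7.5,6.3,0],0.35],[[-0.002,-0.025,0],[-7.5,6.3,0],0.35],[[-0.002,-0.025,0],[-7.5,6.3,0],0.35],[[-0.002,-0.025,0],[-7.5,6.3,0],0.35]])

```text
time_s: 63.98
ee_pos: [469.9, 252.4, 240.6]
ee_rot: [-175.8, -22.6, 49.3]
wrist_force: [-0.3, 1.5, -0.3]
grip_width: 0.353
finger_force: 0.0
```

Request:
apply_moves(moves=[[[-0.002,-0.025,0],[-6.5,5.3,0],0.35],[[-0.002,-0.025,0],[0,0,-10.6],0.35],[[-0.002,-0.03,0],[0,0,-10.6],0.35],[[-0.002,-0.03,0],[0,0,-10.6],0.35],[[-0.002,-0.03,0],[0,0,-10.6],0.35]])

```text
time_s: 64.6
ee_pos: [459.4, 113.3, 239.5]
ee_rot: [-176.1, -14.3, 6.8]
wrist_force: [0.7, 0.2, -0.2]
grip_width: 0.354
finger_force: 0.0
```

Request:
apply_moves(moves=[[[-0.002,-0.03,0],[0,0,-10.6],0.35],[[-0.002,-0.03,0],[0,0,-10.6],0.35],[[-0.002,-0.03,0],[0,0,-10.6],0.35],[[-0.002,-0.03,0],[0,0,-10.6],0.35],[[-0.002,-0.02,0],[0,0,-10.6],0.35]])

```text
time_s: 65.22
ee_pos: [449.1, -26.4, 239.4]
ee_rot: [-176.5, -14.3, -46.2]
wrist_force: [0.6, 0.4, -0.3]
grip_width: 0.351
finger_force: 0.0
```

Request:
apply_moves(moves=[[[0,-0.02,0],[0,0,-10],0.35],[[0,0,0],[0,0,0],0.35],[[0,0,0],[0,0,0],0.35]])

```text
time_s: 65.6
ee_pos: [450.7, -56.4, 242.5]
ee_rot: [-176.0, -13.7, -55.1]
wrist_force: [0.4, 0.4, -0.4]
grip_width: 0.349
finger_force: 0.0
```

```bash
python3 find.py; python3 go.py 457 -157.3 -34 -57
```

```text
pos [450.7 -56.4 242.5] [-176.   -13.7  -55.1] j [ -1.6  -1.8 106.3  -9.5  64.4 146.3]
band px [370, 171, 14, 27, 325] xy [ 451.4 -150. ] size [13.8 30.6] ang 32.8
d [   6.  -101.  -276.8] rv [ 9.2 11.  -2.4] 14.6 j [ -1.5  -1.8 106.3  -9.6  64.3 146.4]
```

Request:
apply_moves(moves=[[[0.002,-0.034,0],[3,3.6,0],0.35],[[0.002,-0.034,0],[3,3.6,-1],0.35],[[0.002,-0.033,0],[3.2,3.7,-1.3],0.35],[[0,0,-0.03],[0,0,0],0.35],[[0,0,0],[0,0,0],0.35]])

```text
time_s: 66.28
ee_pos: [456.5, -157.0, 211.7]
ee_rot: [-179.9, 0.1, -57.0]
wrist_force: [-0.4, 0.5, 0.1]
grip_width: 0.348
finger_force: 0.0
```

```bash
python3 go.py 456.6 -157.4 -34 -57
```

```text
d [ 1.000e-01 -4.000e-01 -2.457e+02] rv [-0.1  0.  -0. ] 0.1 j [-2.050e+01  8.700e+00  9.760e+01  1.000e-01  7.370e+01  1.265e+02]
```

Request:
apply_moves(moves=[[[0,0,-0.055],[0,0,0],0.35],[[0,0,-0.055],[0,0,0],0.35],[[0,0,-0.05],[0,0,0],0.35],[[0,0,-0.04],[0,0,0],0.35],[[0,0,-0.015],[0,0,0],0.35]])

```text
time_s: 66.9
ee_pos: [457.3, -156.5, -2.1]
ee_rot: [-179.8, -0.1, -56.9]
wrist_force: [-0.1, -0.2, 0.7]
grip_width: 0.35
finger_force: 0.0
```

Request:
apply_moves(moves=[[[0,0,0],[0,0,0],0.35],[[0,0,0],[0,0,0],0.35]])

```text
time_s: 67.15
ee_pos: [459.5, -158.0, 0.4]
ee_rot: [-179.6, -0.3, -57.0]
wrist_force: [0.6, 0.6, -0.6]
grip_width: 0.35
finger_force: 0.0
```

```bash
python3 go.py 456.6 -157.4 -34 -57
```

```text
d [ -2.9   0.6 -34.4] rv [ 0.1  0.5 -0. ] 0.5 j [-2.040e+01  2.120e+01  1.153e+02  1.000e-01  4.310e+01  1.265e+02]
```

Request:
apply_moves(moves=[[[-0.003,0,-0.02],[0,0.5,0],0.35],[[0,0,-0.009],[0,0,0],0.35],[[0,0,-0.005],[0,0,0],0.35],[[0,0,0],[0,0,0],0.35],[[0,0,0],[0,0,0],0.0]])

```text
time_s: 67.78
ee_pos: [456.6, -158.4, -34.2]
ee_rot: [180.0, -0.1, -57.1]
wrist_force: [1.5, 0.9, 4.5]
grip_width: 0.27
finger_force: 1.9
```

Request:
apply_moves(moves=[[[0,0,0],[0,0,0],0.0],[[0,0,0],[0,0,0],0.0],[[0,0,0],[0,0,0],0.0],[[0,0,0.03],[0,0,0],0.0]])

```text
time_s: 68.28
ee_pos: [453.1, -157.5, -6.3]
ee_rot: [179.6, 0.3, -57.0]
wrist_force: [0.0, 0.8, -1.2]
grip_width: 0.171
finger_force: 30.0
```

Request:
apply_moves(moves=[[[0,0,0.04],[0,0,0],0.0],[[0,0,0.05],[0,0,0],0.0],[[0,0,0.05],[0,0,0],0.0],[[0,0,0.05],[0,0,0],0.0],[[0,0,0.035],[0,0,0],0.0]])

```text
time_s: 68.9
ee_pos: [455.2, -158.4, 221.9]
ee_rot: [179.9, -0.0, -57.0]
wrist_force: [0.3, -0.5, -1.5]
grip_width: 0.176
finger_force: 30.0
```

Request:
apply_moves(moves=[[[0.0037,0.05,0],[0,0,9.7],0.0],[[0.0037,0.05,0],[0,0,9.7],0.0],[[0.0037,0.05,0],[0,0,9.7],0.0],[[0.0037,0.05,0],[0,0,9.7],0.0],[[0.0037,0.05,0],[0,0,9.7],0.0]])

```text
time_s: 69.53
ee_pos: [473.1, 93.2, 219.4]
ee_rot: [179.8, 0.1, -8.2]
wrist_force: [0.7, 0.2, -1.2]
grip_width: 0.173
finger_force: 30.0
```

Request:
apply_moves(moves=[[[0.0037,0.05,0],[0,0,9.7],0.0],[[0.0037,0.05,0],[0,0,9.7],0.0],[[0.0037,0.05,0],[0,0,9.7],0.0],[[0.0037,0.05,0],[0,0,9.7],0.0],[[0.0037,0.05,0],[0,0,9.7],0.0]])

```text
time_s: 70.15
ee_pos: [491.9, 343.0, 219.1]
ee_rot: [179.8, 0.2, 40.3]
wrist_force: [1.2, 0.5, -1.4]
grip_width: 0.169
finger_force: 30.0
```

Request:
apply_moves(moves=[[[0.0037,0.05,0],[0,0,9.7],0.0],[[0,0,0],[7.1,-6,0],0.0],[[0,0,0],[7.1,-6,0],0.0],[[0,0,0],[7.1,-6,0],0.0],[[0,0,0],[7.1,-6,0],0.0]])

```text
time_s: 70.78
ee_pos: [495.3, 391.0, 219.7]
ee_rot: [179.9, -37.3, 49.6]
wrist_force: [-0.3, 2.4, -1.5]
grip_width: 0.171
finger_force: 30.0
```

```bash
python3 st.py; python3 go.py 497.4 393.3 200 50 50 -25
```

```text
t 70.775 pos [495.3 391.  219.7] rot [179.9 -37.3  49.6] j [ 30.6   5.1 112.2  23.9  28.9  53.5] grip 0.171 F [-0.3  2.4 -1.5]
toolz [ 0.394  0.461 -0.795] hdg 49.4 elev -52.7 G [478.  370.8 254.7] tip [426.5 310.2 194. ]
tip in rack [-38.6  82.4]
d [  2.1   2.3 -19.7] rv [ 21.2 -17.8   0.4] 27.7 j [ 30.6   5.1 112.2  23.9  28.9  53.5]
```

Request:
apply_moves(moves=[[[0,0,0],[4.3,-3.6,0],0.0],[[0,0,0],[4.3,-3.6,0],0.0],[[0,0,0],[4.3,-3.6,0],0.0],[[0,0,0],[4.3,-3.6,0],0.0],[[0,0,0],[4.2,-3.5,0],0.0]])

```text
time_s: 71.4
ee_pos: [483.5, 404.6, 217.3]
ee_rot: [-177.1, -54.8, 49.6]
wrist_force: [0.1, 0.2, -1.4]
grip_width: 0.172
finger_force: 30.0
```

```bash
python3 st.py; python3 go.py 497.4 393.3 200 50 50 -25
```

```text
t 71.4 pos [483.5 404.6 217.3] rot [-177.1  -54.8   49.6] j [ 26.2   4.8 127.4  99.7  22.1 -24.7] grip 0.172 F [ 0.1  0.2 -1.4]
toolz [ 0.49   0.655 -0.575] hdg 53.2 elev -35.1 G [461.9 375.7 242.6] tip [424.6 331.9 160.9]
tip in rack [-21.3  95.7]
d [ 13.9 -11.3 -17.3] rv [ 6.8 -7.7 -2.1] 10.5 j [ 26.2   4.8 127.4  99.7  22.1 -24.7]
```

Request:
apply_moves(moves=[[[0.005,-0.004,0],[2.3,-2.6,-0.7],0.0],[[0.005,-0.004,0],[2.3,-2.6,-0.7],0.0],[[0.004,-0.003,-0.005],[2.2,-2.5,-0.7],0.0],[[0,0,0],[0,0,0],0.0]])

```text
time_s: 71.9
ee_pos: [496.4, 393.0, 209.6]
ee_rot: [-179.6, -64.5, 49.6]
wrist_force: [0.1, 0.1, -1.4]
grip_width: 0.17
finger_force: 30.0
```

```bash
python3 st.py; python3 go.py 497.4 393.3 155 50 50 -25
```

```text
t 71.9 pos [496.4 393.  209.6] rot [-179.6  -64.5   49.6] j [ 23.6   8.9 135.9 135.7  35.2 -63.3] grip 0.17 F [ 0.1  0.1 -1.4]
toolz [ 0.579  0.693 -0.43 ] hdg 50.1 elev -25.5 G [470.9 362.6 228.5] tip [443.1 329.8 138.3]
tip in rack [-13.1  78.9]
d [  1.    0.3 -54.6] rv [ 0.2 -0.4 -0. ] 0.5 j [ 23.6   8.9 135.9 135.7  35.2 -63.3]
```

Request:
apply_moves(moves=[[[0.001,0,-0.02],[0,0,0],0.0],[[0,0,-0.02],[0,0,0],0.0],[[0,0,-0.015],[0,0,0],0.0],[[0,0,0],[0,0,0],0.0]])

```text
time_s: 72.4
ee_pos: [498.5, 394.5, 157.1]
ee_rot: [-179.7, -64.8, 49.9]
wrist_force: [0.7, 0.2, -1.1]
grip_width: 0.173
finger_force: 30.0
```

Request:
apply_moves(moves=[[[0,0,-0.015],[0,0,0],0.0],[[0,0,-0.015],[0,0,0],0.0],[[0,0,-0.015],[0,0,0],0.0],[[0,0,-0.005],[0,0,0],0.0],[[0,0,0],[0,0,0],0.0]])

```text
time_s: 73.03
ee_pos: [499.1, 394.6, 108.8]
ee_rot: [-179.9, -65.0, 50.0]
wrist_force: [0.0, 0.0, -1.6]
grip_width: 0.174
finger_force: 30.0
```

```bash
python3 st.py
```

```text
t 73.025 pos [499.1 394.6 108.8] rot [-179.9  -65.    50. ] j [ 23.6  24.6 142.7 149.9  53.8 -83. ] grip 0.174 F [ 0.   0.  -1.6]
toolz [ 0.581  0.695 -0.423] hdg 50.1 elev -25.0 G [473.5 364.  127.4] tip [446.4 331.6  36.8]
tip in rack [-9.9 77.1]
```

Request:
apply_moves(moves=[[[0,0,0],[0,0,0],0.35],[[0,0,0],[0,0,0],0.35],[[0,0,0],[0,0,0],0.35],[[-0.012,-0.014,0.008],[0,0,0],0.35],[[-0.018,-0.021,0.013],[0,0,0],0.35]])

```text
time_s: 73.65
ee_pos: [467.7, 358.6, 129.2]
ee_rot: [-179.9, -64.9, 50.0]
wrist_force: [0.2, -0.8, 0.6]
grip_width: 0.352
finger_force: 0.0
```

Request:
apply_moves(moves=[[[-0.012,-0.015,0.03],[0,0,0],0.35],[[0,0,0.04],[0,0,0],0.35],[[0,0,0.05],[0,0,0],0.35],[[0,-0.01,0],[-6.1,5.4,0],0.35],[[0,-0.01,0],[-6.1,5.4,0],0.5]])

```text
time_s: 74.28
ee_pos: [444.8, 343.8, 246.0]
ee_rot: [-176.8, -56.2, 49.3]
wrist_force: [-0.1, 0.4, -0.3]
grip_width: 0.431
finger_force: 0.0
```

Request:
apply_moves(moves=[[[0,-0.015,0],[-7,6,0],0.5],[[0,-0.015,0],[-7,6,0],0.5],[[0,-0.015,0],[-7,6,0],0.5],[[0,-0.015,0],[-7,6,0],0.5],[[0,-0.015,0],[-7,6,0],0.5]])

```text
time_s: 74.9
ee_pos: [435.4, 303.0, 246.6]
ee_rot: [-174.0, -22.3, 49.7]
wrist_force: [0.3, 0.9, 0.4]
grip_width: 0.5
finger_force: 0.0
```

```bash
python3 bands.py; python3 go.py 406.5 65.7 150 122.4
python3 - <<'E'
from h import *
im=camera("top").astype(int);C=cam("top")
m=np.zeros(im.shape[:2],bool);m[200:330,290:430]=((im[...,0]>100)&(im[...,1]<60)&(im[...,2]<60))[200:330,290:430];print(m.sum(),rect(m,61,C))
E
```

```text
top [252 224   7   8  34] [255.1 227.7]
top [240 240   8   7  32] [244.2 243.6]
top [229 255   9   9  37] [233.4 259.7]
top [218 273   9   7  33] [222.2 276.7]
scene [275 211   3   7  18] [276.2 213.8]
scene [258 212   3   7  15] [258.6 215.1]
scene [222 215   2   7  10] [222.6 217.8]
scene [240 215   3   6  11] [241.5 217.6]
d [ -32.2 -240.4  -98.2] rv [-24.7  -4.5  70.3] 74.7 j [ 23.    1.9 104.6  18.5  56.9  54. ]
285 (array([407.9,  62. ]), array([ 20.1, 108.9]), 32.56, [[370.20001220703125, 102.5], [428.79998779296875, 10.699999809265137], [445.70001220703125, 21.5], [387.1000061035156, 113.30000305175781]])
```

All four punches stand in the rack and the scoop hasn't moved. Back to the handle.

Request:
apply_moves(moves=[[[-0.004,-0.03,0],[-3.1,-0.6,8.8],0.5],[[-0.004,-0.03,0],[-3.1,-0.6,8.8],0.5],[[-0.004,-0.03,0],[-3.1,-0.6,8.8],0.5],[[-0.004,-0.03,0],[-3.1,-0.6,8.8],0.5],[[-0.004,-0.03,0],[-3.1,-0.6,8.8],0.5]])

```text
time_s: 75.68
ee_pos: [413.8, 154.3, 244.8]
ee_rot: [178.7, -9.1, 96.4]
wrist_force: [0.2, 1.2, -0.4]
grip_width: 0.499
finger_force: 0.0
```

Request:
apply_moves(moves=[[[-0.004,-0.03,0],[-3.1,-0.6,8.8],0.5],[[-0.004,-0.03,0],[-3.1,-0.6,8.8],0.5],[[-0.004,-0.03,0],[-3.1,-0.5,8.7],0.5],[[0,0,-0.03],[0,0,0],0.5],[[0,0,0],[0,0,0],0.5]])

```text
time_s: 76.3
ee_pos: [400.4, 65.2, 213.6]
ee_rot: [-179.7, -0.1, 122.3]
wrist_force: [-0.2, 0.1, -0.2]
grip_width: 0.498
finger_force: 0.0
```

```bash
python3 go.py 406 65.5 7.5 122.5
```

```text
d [   5.6    0.3 -206.1] rv [ 0.1 -0.3  0.2] 0.3 j [ 7.700e+00  1.600e+00  1.055e+02 -1.000e-01  7.330e+01 -2.460e+01]
```

Request:
apply_moves(moves=[[[0.0055,0,-0.05],[0,0,0.2],0.5],[[0,0,-0.05],[0,0,0],0.5],[[0,0,-0.05],[0,0,0],0.5],[[0,0,0],[0,0,0],0.5],[[0,0,0],[0,0,0],0.5]])

```text
time_s: 76.92
ee_pos: [411.2, 65.9, 68.0]
ee_rot: [179.8, 0.2, 122.5]
wrist_force: [0.1, -0.1, 0.4]
grip_width: 0.503
finger_force: 0.0
```

```bash
python3 go.py 406 65.5 7.5 122.5
```

```text
d [ -5.2  -0.4 -60.5] rv [ 0.1  0.2 -0. ] 0.3 j [  7.6  10.4 118.6  -0.2  50.7 -24.8]
```

Request:
apply_moves(moves=[[[-0.005,0,-0.03],[0,0,0],0.5],[[0,0,-0.02],[0,0,0],0.5],[[0,0,-0.01],[0,0,0],0.5],[[0,0,0],[0,0,0],0.5],[[0,0,0],[0,0,0],0.0]])

```text
time_s: 77.55
ee_pos: [406.2, 65.8, 7.4]
ee_rot: [179.9, 0.2, 122.5]
wrist_force: [-0.4, 0.2, -0.4]
grip_width: 0.422
finger_force: 0.0
```

Request:
apply_moves(moves=[[[0,0,0],[0,0,0],0.0],[[0,0,0],[0,0,0],0.0],[[0,0,0],[0,0,0],0.0],[[0,0,0],[0,0,0],0.0]])

```text
time_s: 78.05
ee_pos: [405.6, 65.9, 6.7]
ee_rot: [179.9, 0.2, 122.5]
wrist_force: [0.2, 1.2, 2.4]
grip_width: 0.215
finger_force: 30.0
```

```bash
python3 go.py 473.2 20.9 7.5 97.3
```

```text
d [ 67.6 -45.    0.8] rv [  0.2   0.1 -25.2] 25.2 j [  7.8  15.3 123.9  -0.2  40.7 -24.6]
```

Request:
apply_moves(moves=[[[0.0084,-0.0056,0],[0,0,-3.1],0.0],[[0.0084,-0.0056,0],[0,0,-3.1],0.0],[[0.0084,-0.0056,0],[0,0,-3.1],0.0],[[0.0084,-0.0056,0],[0,0,-3.1],0.0],[[0.0084,-0.0056,0],[0,0,-3.2],0.0]])

```text
time_s: 78.68
ee_pos: [447.1, 38.3, 6.8]
ee_rot: [-180.0, 0.1, 106.8]
wrist_force: [-2.6, 5.0, 8.0]
grip_width: 0.216
finger_force: 30.0
```

Request:
apply_moves(moves=[[[0.0084,-0.0056,0],[0,0,-3.2],0.0],[[0.0084,-0.0056,0],[0,0,-3.2],0.0],[[0.0084,-0.0056,0],[0,0,-3.2],0.0],[[0,0,0],[0,0,0],0.0]])

```text
time_s: 79.18
ee_pos: [473.1, 20.8, 6.6]
ee_rot: [179.9, 0.2, 97.3]
wrist_force: [0.0, 0.4, 4.5]
grip_width: 0.216
finger_force: 30.0
```

```bash
python3 go.py 473.2 20.9 7.5 97.3
python3 - <<'E'
from h import *
im=camera("top");cv2.imwrite("pics/t9.png",cv2.resize(im[195:325,290:515,::-1],None,fx=3.4,fy=3.4,interpolation=2))
E
```

```text
d [0.1 0.1 0.9] rv [ 0.2  0.1 -0. ] 0.2 j [  1.3  19.9 116.1  -0.2  43.9  -5.9]
```

View pics/t9.png

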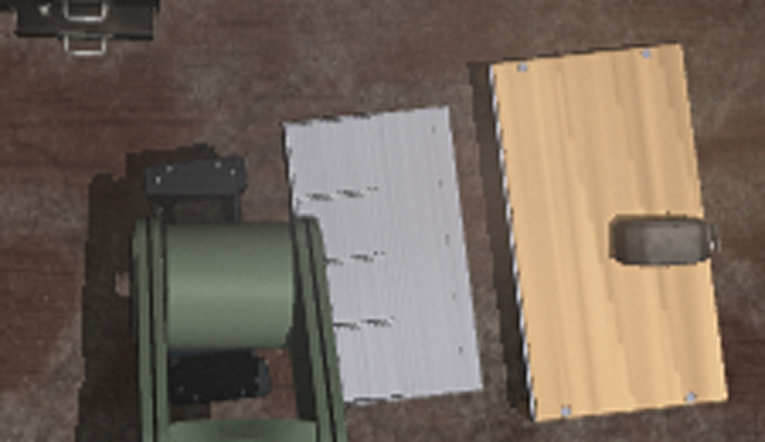

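The empty pan is square to the shelf, with its front edge running from crop (448,107) to (482,389). Pushing it in.

Request:
apply_moves(moves=[[[0.0026,-0.0096,0],[0,0,0],0.0],[[0.0024,-0.0096,0],[0,0,0],0.0],[[0.0013,-0.0099,0],[0,0,0],0.0],[[0.0013,-0.0099,0],[0,0,0],0.0],[[0.0013,-0.0099,0],[0,0,0],0.0]])

```text
time_s: 79.85
ee_pos: [480.9, -27.2, 6.8]
ee_rot: [180.0, 0.1, 97.4]
wrist_force: [-0.4, 4.9, 6.3]
grip_width: 0.218
finger_force: 30.0
```

Request:
apply_moves(moves=[[[0.0013,-0.0099,0],[0,0,0],0.0],[[0.0013,-0.0099,0],[0,0,0],0.0],[[0.0013,-0.0099,0],[0,0,0],0.0],[[0.0013,-0.0099,0],[0,0,0],0.0],[[0.0013,-0.0099,0],[0,0,0],0.0]])

```text
time_s: 80.47
ee_pos: [487.3, -76.6, 6.8]
ee_rot: [-180.0, 0.1, 97.4]
wrist_force: [-0.2, 5.3, 8.2]
grip_width: 0.218
finger_force: 30.0
```

Request:
apply_moves(moves=[[[0.0013,-0.0099,0],[0,0,0],0.0],[[0.0013,-0.0099,0],[0,0,0],0.0],[[0.0013,-0.0099,0],[0,0,0],0.0],[[0.0013,-0.0099,0],[0,0,0],0.0],[[0,0,0],[0,0,0],0.0]])

```text
time_s: 81.1
ee_pos: [492.7, -117.2, 6.6]
ee_rot: [-180.0, 0.2, 97.4]
wrist_force: [0.3, 0.9, 4.6]
grip_width: 0.217
finger_force: 30.0
```

```bash
python3 -c "
from h import *
s=get_state();print(s['ee_rot'],s['wrist_force'])
a=np.radians(7.3);d=s['ee_pos'][:2]-np.array([515.1,-306.1]);print(d@[np.cos(a),np.sin(a)],d@[-np.sin(a),np.cos(a)]-154.7-70)"
```

```text
[-1.79996138e+02  1.64884208e-01  9.73715623e+01] [0.30622772 0.90351688 4.60304729]
1.7745184947493504 -34.477266447280414
```

Request:
apply_moves(moves=[[[0.001,-0.0075,0],[0,0,0],0.0],[[0.001,-0.0075,0],[0,0,0],0.0],[[0.001,-0.0075,0],[0,0,0],0.0],[[0.001,-0.0065,0],[0,0,0],0.0],[[0,0,0],[0,0,0],0.0]])

```text
time_s: 81.72
ee_pos: [496.5, -145.6, 6.7]
ee_rot: [-180.0, 0.1, 97.4]
wrist_force: [0.2, 2.6, 6.9]
grip_width: 0.216
finger_force: 30.0
```

Request:
apply_moves(moves=[[[0,0,0],[0,0,0],0.45],[[0,0,0],[0,0,0],0.45],[[0,0,0],[0,0,0],0.45],[[0,0,0.02],[0,0,0],0.45],[[0,0,0.03],[0,0,0],0.45]])

```text
time_s: 82.35
ee_pos: [495.7, -145.9, 55.8]
ee_rot: [-179.8, 0.1, 97.4]
wrist_force: [0.7, -0.6, 0.7]
grip_width: 0.447
finger_force: 0.0
```

Request:
apply_moves(moves=[[[0,0,0.04],[0,0,0],0.45],[[-0.03,0,0.05],[0,0,0],0.45],[[-0.05,0.02,0.03],[0,0,0],0.45],[[-0.05,0.02,0.03],[0,0,0],0.45],[[0,0,0],[0,0,0],0.45]])

```text
time_s: 82.98
ee_pos: [365.2, -105.5, 208.5]
ee_rot: [179.8, 0.3, 97.4]
wrist_force: [0.6, -0.6, 0.1]
grip_width: 0.453
finger_force: 0.0
```

```bash
python3 bands.py
python3 - <<'E'
from h import *
for n in("top","wrist"):
    s=get_state();im=camera(n).astype(int);C=cam(n,s)
    m=(im[...,0]>95)&(im[...,1]<60)&(im[...,2]<65)
    if n=="top":m[:,:370]=0;m[:200]=0;m[330:]=0;m[:,450:]=0
    else:m[262:]=0;m[:,480:]=0
    if m.sum():
        r=rect(m,61,C);print(n,m.sum(),r)
        a=np.radians(7.3)
        for b in r[3]:
            d=np.array(b)-[515.1,-306.1];print(np.round([d@[np.cos(a),np.sin(a)],d@[-np.sin(a),np.cos(a)]],1))
E
```

```text
top [251 224   8   8  36] [255.  227.6]
top [240 240   8   7  34] [244.1 243.5]
top [229 255   9   9  37] [233.5 259.6]
top [218 273   9   7  34] [222.2 276.6]
scene [258 212   3   7  14] [258.9 215.2]
top 198 (array([ 495.3, -147.2]), array([ 20.2, 100. ]), 7.47, [[478.79998779296875, -98.9000015258789], [491.79998779296875, -198.10000610351562], [511.79998779296875, -195.5], [498.79998779296875, -96.30000305175781]])
[ -9.7 210.1]
[ -9.4 110.1]
[ 10.8 110.1]
[ 10.5 210.2]
wrist 440 (array([ 480.4, -114.1]), array([43.3, 17.7]), 77.87, [[467.20001220703125, -133.39999389648438], [484.6000061035156, -137.10000610351562], [493.70001220703125, -94.80000305175781], [476.29998779296875, -91.0]])
[-25.6 177.4]
[ -8.8 171.5]
[  5.6 212.3]
[-11.2 218.3]
```

```bash
python3 -c "
from bench import *
print(sign_off())"
```

```text
the job is handed in; nothing more can be done
None
```

The job is handed in: in my last camera check all four punches were standing point-down in the rack, and the empty scoop was back under the shelf, about 65 mm past its middle, within the allowed range, and released; the sign-off gave no verdict.

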